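# Close the biscotti canister and pump it down

### The arm

A 6-joint arm with a two-finger parallel gripper is mounted at the origin on the work surface. World frame = base frame: x ahead of the robot, y to its left, z up, the work surface at z = 0. Lengths are in mm, angles in rad, forces in N, time in s.
With the tool pointing down it reaches from about 350 to 975 mm from the base axis. Payload 7.1 kg.
Tool frame: the origin (TCP) lies at the very end of the fingers, on their centre line; the grasp point (between the pads) lies 19 mm behind it; y points along the fingers, x is the direction in which the jaws open and shut, and the axes are right-handed (so a half turn about y gives the same grasp; the last joint's range is limited). The gripper opens to 88 mm and grips with 3 to 60 N. Pads are 20 mm wide; open, the fingers measure 115 mm over their backs; the gripper's body (75 mm by 178 mm) begins 61 mm behind the grasp point.
Start: joints at [-0.019, 0.423, 1.63, -0, 1.089, -0.019], TCP at [624.984, 0.026, 222.675] pointing down, gripper open.
Joint ranges: [-3, 3], [-0.9, 2.11], [0.09, 2.58], [-1.31, 4.45], [0.11, 2.69], [-2.54, 2.54]. Speed limits (rad/s): [2.39, 2.39, 3.01, 3.14, 3.14, 3.14].

### API

Orientations are given as a rotation vector (axis times angle).
In Python, from workcell import ctrl gives the robot as it stands. The module is installed in compiled form; this text tells all that it offers.
- The arm moves only by the tool jog_arm, never from a script. Its argument "steps" is a list of rows, each an object with "turn": the turn, a rotation vector about the world's x, y, z scaled (see below), a list of three; "dp": the shift along the world's x, y, z scaled (see below), a list of three; "claw": the opening, from 0 (shut) to 1 (fully open). In form: [{"turn": [wx, wy, wz], "dp": [x, y, z], "claw": claw}, ...]. A call has 1 to 12 rows; each row is the pose to reach, as a shift and turn from the pose measured when the call began, turning the shorter way round; what a row does not reach only later rows make up. The controller multiplies each number of a shift by 80 mm and each number of a turn by pi rad. A row lasts 1/12 s, in which the tool goes at most 41.7 mm and 7.16 degrees, less where a joint would pass 70% of its speed; a pose out of reach is approached as far as the arm can. A call with a number of a shift or a turn outside -1 to 1 is refused whole. A call with a gripper value outside its range is refused whole. The fingers move at their own pace and stop on an object; the grip force is fixed at half the most. Time passes only in rows, so rows that repeat a pose let the fingers close. It gives the time, the measured TCP pose, the force and the opening at its end, in the units of the state.
- ctrl.get_obs(): the state, without advancing time (a new reading comes with each control period).
- ctrl.get_image(name): name is "scene" or "side" or "wrist"; returns a dict with "img" (400x640x3 uint8, red, green, blue), "range_z" (400x640 float32, mm along the optical axis (not along the pixel's ray), 0 where there is no reading), "fovy" (degrees; the focal length in pixels is half the picture's height over the tangent of half this angle, whatever the lens; pixels are square), "cx", "cy" (the principal point, pixels), "dist_coeffs" ([k1, k2, p1, p2, k3] as OpenCV has them; the pictures are not rectified), "camera_from_world" (4x4, takes a point from world to camera coordinates); the wrist camera has in their place "hand_eye" (4x4, takes a point from camera to tool coordinates, whose origin is the TCP and whose axes are the tool frame's). Camera axes: x right, y down, z forward; pixel columns grow to the right and rows downward; lengths in mm; the calibration is good to about 2 mm. A picture is of the moment at which its call begins: read the wrist's pose just before it.
- ctrl.close_job(): hands the job in, once; it reports no verdict.
The state is a dict: "t": time; "qpos": joint angles; "qvel": joint speeds; "joint_torque": joint torques, N m; "ee_pos": TCP position; "orientation": TCP orientation; "ft_force": force on the tool from outside, world axes, zero at the start; "moment": the same for the moment, N m; "width": finger opening in mm.
Only numpy, scipy, OpenCV 4.12 (cv2) and the standard library are available. Lean on these libraries where they do the work, as an engineer would, in place of code of your own. Each camera call takes 0.05 s, during which the arm holds its last target.

### The job

Close the steel biscotti canister with its pump lid, which is drying on edge in the dish rack: seat the lid fully home on the canister with the pump on top and let go of it. Then give the pump two full strokes, each pushed right down to its stop and let all the way back up. Do not drop the lid or tip the canister, and leave the other things on the cart undisturbed.

Things in the scene. Friction and masses are not known exactly. Their poses are not given: they have to be found in the camera images.
- lid: Round vacuum lid, 0.2 kg, a solid turned about its z axis, which points to the pump side. Origin: centre of the underside. Along z from there: grey plug, 82 mm diameter, 0 to 10 mm, foot tapered to 76 mm; black flange, 102 mm diameter, 10 to 25 mm; dark steel collar; white pump head. Starts on edge in the rack, z level; lying pump up it rests steadily on the flat plug.
- lid_collar (a point): Centre of the lid's fixed dark steel collar, a good place to hold it: 42 mm diameter, 25 to 40 mm from the lid's origin along its z axis (this point at 32.5 mm). The white head stands 17 mm out of it when up.
- lid_disc (a point): Centre of the lid's disc (plug and flange together, 25 mm thick between two flat parallel faces), 12.5 mm from its origin along z. In the rack it is 62 mm above the cart top, and the top of the edge 113 mm; prongs 60 mm high keep both faces from tipping and the lid comes out straight up. The edge can be pinched between the faces; the collar leaves 30 mm of face.
- pump_top (a point): Centre of the flat top of the white pump head (32 mm diameter), 57 mm from the lid's origin along the lid's z axis when the pump is up, 41 mm when it is down.
- pump (a joint): How far the pump head is pushed into the collar, in m: 0 is fully up, 0.016 its stop. A spring returns it: about 3 N starts it moving and 9.5 N holds it at the stop.
- canister: Open steel canister with biscotti in it, loose, 0.55 kg, 100 mm outside diameter, 91 mm mouth, 110 mm high; origin at the centre of its underside, z up. The plug goes into the mouth with 4.5 mm to spare all round and the flange rests on the rim: seated, the lid's origin is 100 mm above the canister's, on its axis. It may be shifted a little but not tipped.
- rack: Small steel wire dish rack in a white drip tray, fixed to the cart; tray 130 mm (x) by 200 mm (y), origin at the centre of its underside. Two rails along its y axis at x = -30 and +30 mm, 20 mm high, carry the dishes, which stand between wire prongs 60 mm high at every 33 mm of y. The lid's edge stands in the slot at y = -33 mm with its pump side to +y, the saucer in the slot at y = +66 mm.
- saucer: Loose white saucer, 120 mm diameter, on edge in the rack, its top 133 mm above the cart; must not be disturbed. Origin at the centre of its foot, z its axis.
- mat: Fixed black rubber bar mat lying flat in the middle of the cart, 280 mm (x) by 180 mm (y), 4 mm thick, otherwise empty: room to lay the lid down. Origin at the centre of its underside.
- kettle: Copper-finish gooseneck kettle with a black handle, about 290 mm over spout and handle, standing on a 22 mm high round black base; loose, must not be disturbed. Origin at the centre of its underside.
- mug: Tall blue ceramic mug, 80 mm diameter, 125 mm high; loose, must not be disturbed. Origin at the centre of its underside.
- grinder: Aluminium hand grinder, 54 mm diameter, 158 mm high, with a crank on top up to 210 mm high; loose, must not be disturbed. Origin at the centre of its underside.
- dripper: Clear glass cone dripper, 114 mm over the mouth, 80 mm high, with a handle; loose, must not be disturbed. Origin at the centre of its underside.
- jar: Closed amber glass jar with a wooden cap, 80 mm diameter, 135 mm high; loose, must not be disturbed. Origin at the centre of its underside.

How it is judged:
By the outcome, as a careful person would: the job done as asked, in the order asked, and still so for the second after the job is handed in, with the robot touching nothing.
It also fails if it takes over 72 s, if anything falls off the work surface, if the arm or the gripper's body presses on something with over 40 N, if the wrist force passes 120 N, or if a joint passes its speed limit or range.

## Working session

There is one attempt and no reset: what is moved stays moved. The work goes in short steps, Python scripts to look and compute and a tool call to move; the robot and the scene stay as the last step left them, time stands still between calls to the robot, and variables do not carry over. Pictures are saved under pics/ and viewed, and the job is handed in when it is done.

Besides the shell and the picture viewer there is one more tool, called after "Emit:" by a JSON object that holds its "fn" and its "kwargs", one argument or row to a line. jog_arm: Moves the arm, as the interface text tells. Its arguments: {"type":"object","properties":{"steps":{"type":"array","items":{"type":"object","properties":{"turn":{"type":"array","items":{"type":"number"}},"dp":{"type":"array","items":{"type":"number"}},"claw":{"type":"number"}}}}},"required":["steps"]}

```bash
mkdir -p pics; cat > h.py <<'E'
import numpy as np, cv2
from scipy.spatial.transform import Rotation as R
from workcell import ctrl
def K(d):
    h=d["img"].shape[0]; f=h/2/np.tan(np.radians(d["fovy"])/2)
    return np.array([[f,0,d["cx"]],[0,f,d["cy"]],[0,0,1]])
def cfw(d,obs=None):
    if "camera_from_world" in d: return np.array(d["camera_from_world"])
    T=np.eye(4);T[:3,:3]=R.from_rotvec(obs["orientation"]).as_matrix();T[:3,3]=obs["ee_pos"]
    return np.linalg.inv(T@np.array(d["hand_eye"]))
def cloud(d,obs=None):
    h,w=d["range_z"].shape
    uv=np.stack(np.meshgrid(np.arange(w),np.arange(h)),-1).reshape(-1,1,2).astype(float)
    n=cv2.undistortPoints(uv,K(d),np.array(d["dist_coeffs"],float)).reshape(h,w,2)
    z=d["range_z"]; P=np.dstack([n*z[...,None],z])
    W=np.linalg.inv(cfw(d,obs)); Q=P@W[:3,:3].T+W[:3,3]; Q[z<=0]=np.nan
    return Q
def get(name):
    o=ctrl.get_obs(); return ctrl.get_image(name),o
def save(d,n): cv2.imwrite("pics/"+n,cv2.cvtColor(d["img"],cv2.COLOR_RGB2BGR))
def proj(d,p,o=None):
    T=cfw(d,o); r,_=cv2.Rodrigues(T[:3,:3]); return cv2.projectPoints(np.array(p,float).reshape(-1,1,3),r,T[:3,3],K(d),np.array(d["dist_coeffs"],float))[0].reshape(-1,2)
E
python3 - <<'E'
from h import *
import pickle
D={}
for n in("scene","side","wrist"):
    d,o=get(n); save(d,n+"0.png"); D[n]=(d,o)
    print(n,d["fovy"],d["dist_coeffs"],np.linalg.inv(cfw(d,o)).round(2).tolist())
pickle.dump(D,open("d0.pkl","wb"))
print(o)
E
```

```text
scene 46.736167173489996 [0.04321532 0.         0.         0.         0.        ] [[-0.7, 0.45, -0.56, 1284.91], [0.72, 0.43, -0.55, 742.35], [-0.01, -0.78, -0.62, 808.34], [0.0, 0.0, 0.0, 1.0]]
side 51.06025526677326 [-0.03197851  0.          0.          0.          0.        ] [[0.97, -0.16, 0.18, 379.28], [-0.24, -0.64, 0.73, -854.32], [0.0, -0.75, -0.66, 942.52], [0.0, 0.0, 0.0, 1.0]]
wrist 58.69810689766584 [-0.05698476  0.          0.          0.          0.        ] [[1.0, 0.0, -0.0, 625.07], [0.0, -0.97, -0.26, 70.4], [-0.0, 0.26, -0.97, 383.77], [0.0, 0.0, 0.0, 1.0]]
{'t': 0.1, 'qpos': array([-1.89721703e-02,  4.23795591e-01,  1.63059309e+00,  1.49843718e-05,
        1.08861048e+00, -1.90060831e-02]), 'qvel': array([ 0.00166496, -0.00232977, -0.00190145,  0.00042295,  0.00061519,
       -0.00201528]), 'joint_torque': array([ 6.49496542e-04, -5.45618248e+01, -2.74323839e+01,  6.46709581e-02,
        1.88581715e-02,  1.54216096e-06]), 'ee_pos': array([6.24499820e+02, 5.67148294e-02, 2.21968023e+02]), 'orientation': array([-1.57075607e+00,  1.08309338e-03,  1.12543387e-03]), 'ft_force': array([-0.725646  ,  0.06409587,  0.12180258]), 'moment': array([0.01293299, 0.00377903, 0.0542401 ]), 'width': 87.85251565279708}
```

View images.

View pics/scene0.png

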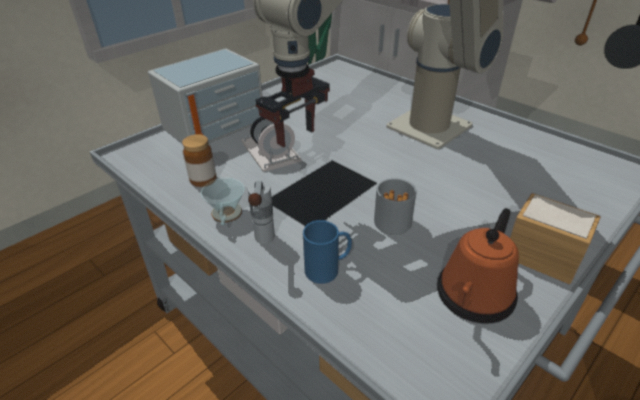

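View pics/side0.png

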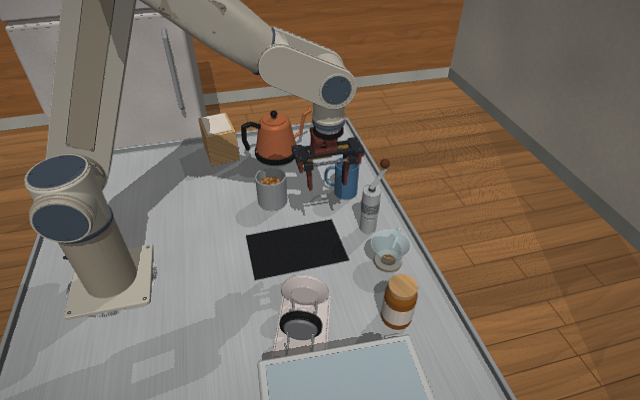

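View pics/wrist0.png

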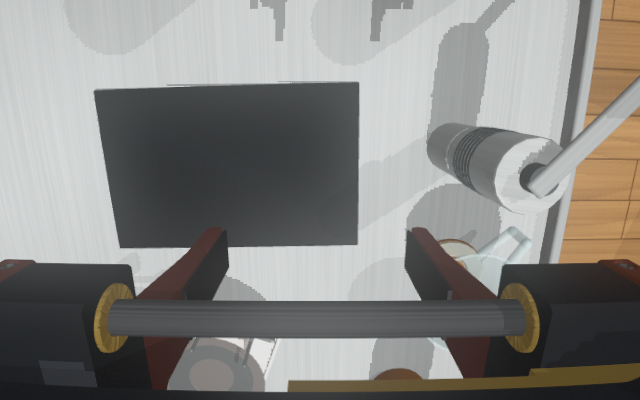

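```bash
python3 - <<'E'
from h import *
import pickle
D=pickle.load(open("d0.pkl","rb"))
for n in("scene","side"):
    d,o=D[n]; d=dict(d); Q=cloud(d,o)
    im=cv2.cvtColor(d["img"],cv2.COLOR_RGB2BGR)
    b=(230,60,120,130) if n=="scene" else (250,260,110,110)
    x,y,w,h=b; cv2.imwrite(f"pics/{n}_crop.png",cv2.resize(im[y:y+h,x:x+w],None,fx=5,fy=5,interpolation=cv2.INTER_CUBIC))
    # height map of objects within cart region
    m=(Q[...,2]>15)&(Q[...,2]<260)&(Q[...,0]>300)&(Q[...,0]<1000)
    nl,lab,st,_=cv2.connectedComponentsWithStats(m.astype(np.uint8))
    for i in range(1,nl):
        if st[i,4]>150:
            P=Q[lab==i]; print(n,st[i].tolist(),P.min(0).round(),P.max(0).round(),np.median(P,0).round())
E
```

```text
scene [0, 0, 149, 76, 8421] [  300. -1518.    15.] [  896. -1360.   260.] [  595. -1492.   131.]
scene [89, 49, 306, 351, 13514] [ 360. -676.   15.] [909. 528. 260.] [ 636. -454.   97.]
scene [374, 179, 42, 52, 1845] [449. 171.  15.] [553. 273. 112.] [518. 232.  80.]
scene [248, 181, 26, 60, 1214] [745.  -7.  15.] [848. 106. 210.] [784.  42. 110.]
scene [438, 194, 162, 127, 10902] [300. 418.  15.] [710. 639. 189.] [548. 537. 112.]
scene [303, 221, 49, 60, 2025] [686. 167.  15.] [796. 249. 127.] [761. 224.  84.]
scene [496, 262, 105, 138, 1104] [302. 655.  15.] [768. 668.  23.] [584. 661.  18.]
side [203, 109, 110, 55, 3361] [300. 414.  15.] [740. 669. 188.] [495. 480. 105.]
side [345, 118, 172, 282, 2034] [ 739. -580.   15.] [906. 662. 209.] [892.  -3.  20.]
side [324, 163, 36, 34, 741] [667. -17.  15.] [788. 247. 259.] [731. 179.  79.]
side [255, 167, 32, 42, 1102] [446. 168.  15.] [545. 273. 112.] [495. 192.  81.]
side [371, 228, 41, 36, 1000] [ 722. -181.   15.] [835. -64.  86.] [ 790. -104.   58.]
side [257, 275, 179, 125, 11030] [ 362. -600.   15.] [ 663. -198.  216.] [ 512. -503.  211.]
side [381, 274, 37, 53, 1494] [ 690. -348.   15.] [ 767. -272.  140.] [ 718. -327.  109.]
```

```bash
python3 - <<'E'
from h import *
import pickle
D=pickle.load(open("d0.pkl","rb"))
for n in("scene","side"):
    d,o=D[n]; Q=cloud(d,o)
    # canister rim: orange/grey; area near
    for lo,hi in((95,113),):
        m=(Q[...,2]>lo)&(Q[...,2]<hi)
        nl,lab,st,_=cv2.connectedComponentsWithStats(m.astype(np.uint8))
        for i in range(1,nl):
            if st[i,4]>40:
                P=Q[lab==i]; print(n,st[i].tolist(),P.min(0).round(),P.max(0).round())
d,o=D["side"];Q=cloud(d,o)
for uv in [(300,325),(300,335),(310,330),(303,285),(270,183),(270,205),(290,300),(300,340),(300,350)]: print(uv,Q[uv[1],uv[0]].round(1))
E
```

```text
scene [81, 0, 162, 42, 649] [ -291. -1448.    95.] [  564. -1385.   113.]
scene [372, 0, 50, 12, 160] [-783. -905.   95.] [-752. -591.  113.]
scene [504, 0, 19, 12, 61] [-1251.  -309.    95.] [-1047.  -298.   112.]
scene [0, 31, 80, 24, 376] [  537. -1516.    95.] [  864. -1482.   113.]
scene [155, 91, 107, 34, 496] [ 373. -664.   95.] [ 671. -443.  113.]
scene [412, 96, 43, 15, 221] [-33. -55.  95.] [ 77.  68. 113.]
scene [253, 116, 17, 9, 74] [ 472. -328.   95.] [ 517. -296.  112.]
scene [259, 130, 17, 10, 93] [ 513. -241.   95.] [ 565. -217.  113.]
scene [182, 144, 30, 16, 202] [ 697. -330.   95.] [ 772. -265.  113.]
scene [376, 179, 40, 28, 441] [449. 171.  95.] [552. 272. 112.]
scene [250, 204, 23, 13, 116] [750.  10.  95.] [799.  49. 113.]
scene [513, 222, 74, 33, 504] [389. 490.  95.] [421. 639. 113.]
scene [305, 225, 32, 13, 190] [716. 170.  95.] [772. 227. 113.]
scene [303, 238, 36, 17, 207] [731. 187.  95.] [795. 247. 113.]
scene [452, 251, 66, 36, 528] [543. 441.  95.] [630. 567. 113.]
side [515, 0, 125, 63, 454] [2451.  716.   95.] [2492. 1788.  113.]
side [122, 79, 73, 1
[... 363 characters left out ...]
de [348, 170, 11, 8, 45] [743. 165.  95.] [784. 185. 113.]
side [361, 204, 19, 9, 80] [740.  -8.  95.] [790.  30. 113.]
side [75, 246, 53, 33, 277] [-58. -73.  95.] [ 69.  17. 113.]
side [283, 279, 44, 12, 242] [ 457. -241.   95.] [ 560. -198.  113.]
side [385, 284, 32, 25, 247] [ 691. -346.   95.] [ 764. -279.  113.]
side [283, 310, 35, 14, 328] [ 440. -330.   95.] [ 515. -290.  113.]
(300, 325) [ 474.  -325.    89.5]
(300, 335) [ 473.1 -324.1   45.3]
(310, 330) [ 495.9 -332.4   71.4]
(303, 285) [ 503.7 -227.2  106. ]
(270, 183) [494.3 226.5  76.5]
(270, 205) [481.8 171.4  29.8]
(290, 300) [ 471.4 -209.    29.7]
(300, 340) [ 474.5 -312.4    2.7]
(300, 350) [ 4.689e+02 -3.374e+02  3.000e-01]
```

View pics/side_crop.png

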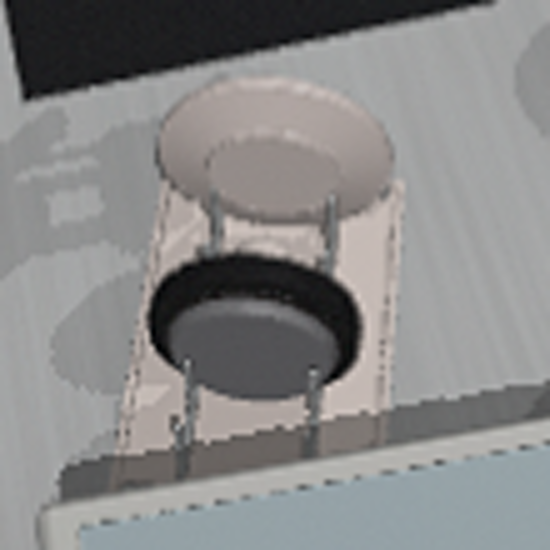

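View pics/scene_crop.png

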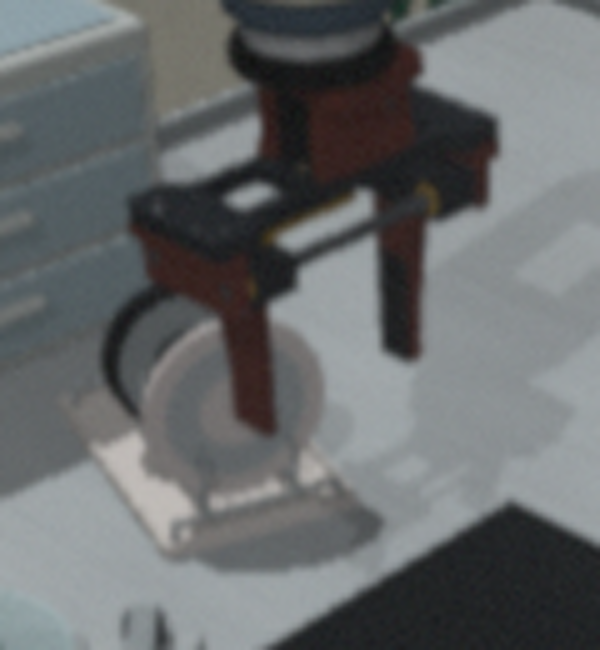

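```bash
cat > kin.py <<'E'
from h import *
# R = Rz(q1)Ry(b)Rz(q4)Ry(q5)Rz(q6) C ; C: tool->local  (tool x=-lx, tool y=lz, tool z=ly)
C=np.array([[-1,0,0],[0,0,1],[0,1,0]],float)
def wristq(Rt,q1,b,s4=1,s6=1):
    M=(R.from_euler('ZY',[q1,b]).inv()).as_matrix()@Rt@C.T
    out=[]
    a=R.from_matrix(M).as_euler('ZYZ')
    for k in (0,1):
        e=a if k==0 else np.array([a[0]+np.pi,-a[1],a[2]+np.pi])
        e=(e+np.pi)%(2*np.pi)-np.pi
        out.append(e.round(2))
    return out
E
python3 - <<'E'
from kin import *
R0=R.from_euler('x',-np.pi/2).as_matrix()
print(wristq(R0,-.019,2.053))
for yaw in (90,-90):
    Rg=R.from_euler('z',yaw,degrees=True).as_matrix()@R0
    for th in (0,30,60,75):
        Rt=R.from_euler('x',th,degrees=True).as_matrix()@Rg
        for q1,b in((-.4,2.05),):
            print(yaw,th,wristq(Rt,q1,b))
E
```

```text
[array([ 0.  ,  1.09, -0.02]), array([-3.14, -1.09,  3.12])]
90 0 [array([ 0.  ,  1.09, -1.97]), array([-3.14, -1.09,  1.17])]
90 30 [array([ 0.49,  1.34, -2.15]), array([-2.65, -1.34,  1.  ])]
90 60 [array([ 0.93,  1.64, -2.18]), array([-2.22, -1.64,  0.96])]
90 75 [array([ 1.15,  1.79, -2.15]), array([-2.  , -1.79,  0.99])]
-90 0 [array([0.  , 1.09, 1.17]), array([-3.14, -1.09, -1.97])]
-90 30 [array([0.49, 1.34, 1.  ]), array([-2.65, -1.34, -2.15])]
-90 60 [array([0.93, 1.64, 0.96]), array([-2.22, -1.64, -2.18])]
-90 75 [array([1.15, 1.79, 0.99]), array([-2.  , -1.79, -2.15])]
```

```bash
python3 - <<'E'
from h import *
import pickle
D=pickle.load(open("d0.pkl","rb"))
d,o=D["side"];Q=cloud(d,o)
hsv=cv2.cvtColor(d["img"],cv2.COLOR_RGB2HSV)
V=d["img"].astype(int).max(2)
reg=(Q[...,0]>420)&(Q[...,0]<560)&(Q[...,1]>-400)&(Q[...,1]<-260)&(Q[...,2]>25)&(Q[...,2]<125)
yy,xx=np.nonzero(reg&(V<110)); P=Q[yy,xx]; v=V[yy,xx]
print(len(P)); print(np.histogram(v,10))
pl=P[(v>50)&(v<110)]; c=pl.mean(0); u,s,vt=np.linalg.svd(pl-c); print("plug c",c,"n",vt[2],s/np.sqrt(len(pl)), pl.min(0),pl.max(0))
bl=P[v<50]; print("flange",bl.mean(0),bl.min(0),bl.max(0))
# noise check & ring fit by pixel ellipse of plug mask
# cabinet
cab=(Q[...,2]>190)&(Q[...,2]<230)&(Q[...,1]<-350)&(Q[...,0]>300)
print("cab",Q[cab].min(0),Q[cab].max(0))
# mat
m=(V<45)&(abs(Q[...,2]-4)<8)&(Q[...,0]>300)&(Q[...,0]<900)&(Q[...,1]>-250)&(Q[...,1]<200)
c=cv2.findContours(m.astype(np.uint8),cv2.RETR_EXTERNAL,cv2.CHAIN_APPROX_NONE)[0]; c=max(c,key=cv2.contourArea)
pts=Q[c[:,0,1],c[:,0,0]]; print("mat",cv2.minAreaRect(pts[:,:2].astype(np.float32)))
# canister ring
for n in("scene","side"):
    d,o=D[n];Q=cloud(d,o)
    r=(Q[...,0]>430)&(Q[...,0]<570)&(Q[...,1]>150)&(Q[...,1]<290)&(Q[...,2]>105)&(Q[...,2]<118)
    P=Q[r][:,:2]; A=np.c_[2*P,np.ones(len(P))]; s=np.linalg.lstsq(A,(P**2).sum(1),rcond=None)[0]
    print("can",n,s[:2],np.sqrt(s[2]+s[0]**2+s[1]**2),len(P),np.median(Q[r][:,2]))
# saucer plane in side
d,o=D["side"];Q=cloud(d,o)
r=(Q[...,0]>430)&(Q[...,0]<580)&(Q[...,1]>-260)&(Q[...,1]<-180)&(Q[...,2]>40)&(Q[...,2]<140)
P=Q[r];print("saucer",P.min(0),P.max(0),P.mean(0))
E
```

```text
984
(array([ 34, 255,  77,  30,  18,  16,  33, 418,  54,  49]), array([  9.,  19.,  29.,  39.,  49.,  59.,  69.,  79.,  89.,  99., 109.]))
plug c [ 474.09397463 -323.73779729   67.40149533] n [ 0.26645275  0.94328625 -0.1980252 ] [22.31442616 21.87943309  8.53469262] [ 430.94963843 -371.33822367   25.08359165] [ 525.80268364 -277.41649541  113.81835102]
flange [ 479.11631135 -312.91862812   93.76356899] [ 429.95287116 -331.48777767   28.63037748] [ 523.98908329 -289.10276401  115.52029339]
cab [ 361.78454038 -600.14544017  193.2499188 ] [ 663.31565315 -452.19153552  216.44681124]
mat ((528.481689453125, -5.595085144042969), (277.0114440917969, 181.96055603027344), 1.0708012580871582)
can scene [500.67828577 221.90456634] 47.57356995451816 191 107.76863211528382
can side [495.99438314 220.97578458] 47.45390258330092 104 107.34967388096317
saucer [ 453.10549656 -257.66599409   40.00304363] [ 565.68013775 -197.81566824  133.83197828] [ 507.38656529 -227.2068835    89.37626667]
```

Emit:
{"fn": "jog_arm", "kwargs": {
  "steps": [
    {"turn":[0,0,-0.04],"dp":[-0.1,-0.1,0.05],"claw":1},
    {"turn":[0,0,-0.08],"dp":[-0.25,-0.25,0.1],"claw":1},
    {"turn":[0,0,-0.12],"dp":[-0.4,-0.4,0.2],"claw":1},
    {"turn":[0,0,-0.16],"dp":[-0.55,-0.55,0.3],"claw":1},
    {"turn":[0,0,-0.2],"dp":[-0.7,-0.7,0.3],"claw":1},
    {"turn":[0,0,-0.24],"dp":[-0.8,-0.85,0.3],"claw":1},
    {"turn":[0,0,-0.28],"dp":[-0.9,-1,0.3],"claw":1}
  ]
}}

```text
t: 0.73
ee_pos: [551.8, -80.4, 246.1]
orientation: [-1.459, 0.689, -0.687]
ft_force: [0.8, -0.3, 0.4]
width: 87.9
```

Emit:
{"fn": "jog_arm", "kwargs": {
  "steps": [
    {"turn":[0,0,-0.04],"dp":[-0.1,-0.2,0],"claw":1},
    {"turn":[0,0,-0.08],"dp":[-0.2,-0.4,0],"claw":1},
    {"turn":[0,0,-0.12],"dp":[-0.3,-0.6,0],"claw":1},
    {"turn":[0,0,-0.16],"dp":[-0.4,-0.8,0],"claw":1},
    {"turn":[0,0,-0.2],"dp":[-0.4,-1,0],"claw":1},
    {"turn":[0,0,-0.24],"dp":[-0.4,-1,0],"claw":1},
    {"turn":[0,0,-0.28],"dp":[-0.4,-1,0],"claw":1}
  ]
}}

```text
t: 1.32
ee_pos: [519.5, -161.4, 245.9]
orientation: [-1.114, 1.346, -1.344]
ft_force: [0.0, -0.5, 0.2]
width: 88.1
```

Emit:
{"fn": "jog_arm", "kwargs": {
  "steps": [
    {"turn":[0,0,-0.02],"dp":[0,-0.2,0],"claw":1},
    {"turn":[0,0,-0.03],"dp":[0,-0.5,0],"claw":1},
    {"turn":[0,0,-0.03],"dp":[0,-0.8,0],"claw":1},
    {"turn":[0,0,-0.03],"dp":[0,-1,0],"claw":1},
    {"turn":[0,0,-0.03],"dp":[0,-1,0],"claw":1},
    {"turn":[0,0,-0.03],"dp":[0,-1,0],"claw":1}
  ]
}}

```text
t: 1.82
ee_pos: [519.1, -241.7, 245.6]
orientation: [-1.061, 1.416, -1.413]
ft_force: [-0.0, 0.4, -0.8]
width: 87.8
```

```bash
python3 - <<'E'
from h import *
import pickle
d,o=get("wrist");save(d,"w1.png"); pickle.dump((d,o),open("w1.pkl","wb")); print(o["t"],o["qpos"].round(3),o["ee_pos"],R.from_rotvec(o["orientation"]).as_matrix().round(3).tolist(),o["ft_force"])
E
```

```text
1.8167 [-0.457  0.321  1.727  0.002  1.095  1.396] [ 519.13283763 -241.71435208  245.55512683] [[-0.279, -0.001, 0.96], [-0.96, 0.002, -0.279], [-0.002, -1.0, -0.001]] [-0.03196107  0.42659297 -0.83075768]
```

View pics/w1.png

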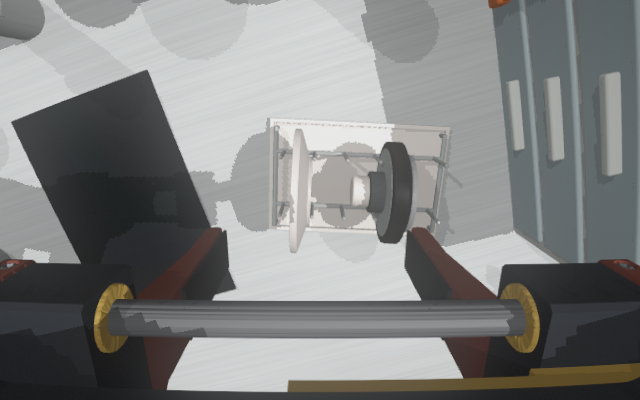

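```bash
python3 - <<'E'
from h import *
import pickle
d,o=pickle.load(open("w1.pkl","rb")); Q=cloud(d,o); V=d["img"].max(2)
roi=np.zeros(V.shape,bool); roi[135:250,376:415]=1
m=roi&(V<95)&(Q[...,2]>85)&(Q[...,2]<120)
P=Q[m]; print(len(P),P.min(0),P.max(0))
r=cv2.minAreaRect(P[:,:2].astype(np.float32)); print("lid top slice rect",r)
print(cv2.boxPoints(r))
m=roi&(V<95)&(Q[...,2]>109)&(Q[...,2]<118); print("top",Q[m].mean(0),m.sum(),Q[m].max(0))
# tray: white low z, fit
m=np.zeros(V.shape,bool); m[110:245,260:460]=1
m&=(Q[...,2]>14)&(Q[...,2]<26)
r=cv2.minAreaRect(Q[m][:,:2].astype(np.float32)); print("rails",r,m.sum())
sm=np.zeros(V.shape,bool); sm[120:260,285:315]=1; sm&=(Q[...,2]>70)&(Q[...,2]<140)
P=Q[sm]; c=P.mean(0); print("saucer",c,P.max(0)); r=cv2.minAreaRect(P[:,:2].astype(np.float32)); print(r)
# collar & head
for (u,v) in[(358,190),(377,190),(398,190),(398,220),(398,160),(392,190),(408,190)]: print((u,v),Q[v,u].round(1),V[v,u])
im=cv2.cvtColor(d["img"],cv2.COLOR_RGB2BGR)[105:255,255:465]; cv2.imwrite("pics/w1c.png",cv2.resize(im,None,fx=3.8,fy=3.8,interpolation=cv2.INTER_CUBIC))
E
```

```text
1699 [ 436.99248046 -329.33116356   85.0168303 ] [ 524.8444043  -287.39649763  114.93034097]
lid top slice rect ((480.1270751953125, -310.17431640625), (19.445764541625977, 89.86287689208984), 71.23677825927734)
[[ 434.45602 -304.92795]
 [ 519.5432  -333.83304]
 [ 525.7981  -315.4207 ]
 [ 440.71094 -286.5156 ]]
top [ 481.90738539 -307.78476941  111.33952797] 645 [ 504.16047573 -296.41573662  114.93034097]
rails ((490.2229919433594, -281.67041015625), (188.91131591796875, 113.68955993652344), 71.0806655883789) 1651
saucer [ 519.63909789 -227.9771481   113.29649407] [ 567.67290634 -200.75588818  132.65107757]
((511.8564453125, -226.34713745117188), (16.88721466064453, 112.70841979980469), 71.51982116699219)
(358, 190) [ 495.9 -277.3   77. ] 231
(377, 190) [ 492.4 -294.4   82.2] 97
(398, 190) [ 495.6 -309.1  110.5] 79
(398, 220) [ 468.7 -303.1  110.1] 68
(398, 160) [ 517.4 -317.8   94. ] 75
(392, 190) [ 495.1 -305.   104.1] 99
(408, 190) [ 493.4 -317.4  111.1] 79
```

View pics/w1c.png

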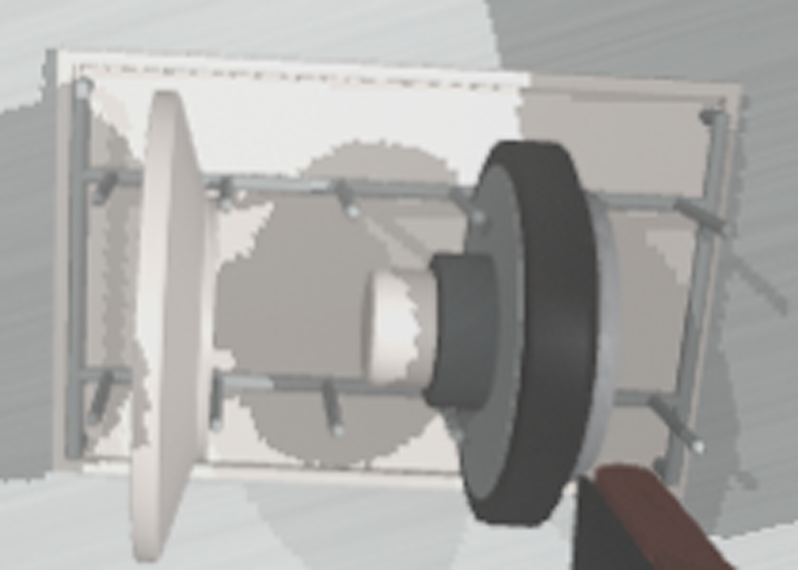

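Emit:
{"fn": "jog_arm", "kwargs": {
  "steps": [
    {"turn":[0,0,-0.015],"dp":[-0.15,-0.25,-0.1],"claw":1},
    {"turn":[0,0,-0.015],"dp":[-0.3,-0.55,-0.3],"claw":1},
    {"turn":[0,0,-0.015],"dp":[-0.45,-0.8,-0.6],"claw":1},
    {"turn":[0,0,-0.015],"dp":[-0.5,-0.905,-0.95],"claw":0.8},
    {"turn":[0,0,-0.015],"dp":[-0.5,-0.905,-0.95],"claw":0.8},
    {"turn":[0,0,-0.015],"dp":[-0.5,-0.905,-0.95],"claw":0.8}
  ]
}}

```text
t: 2.37
ee_pos: [478.3, -312.1, 168.7]
orientation: [-1.035, 1.453, -1.443]
ft_force: [0.5, 0.9, 0.5]
width: 71.8
```

```bash
python3 - <<'E'
from h import *
import pickle
d,o=get("wrist");save(d,"w2.png"); pickle.dump((d,o),open("w2.pkl","wb")); print(o["t"],o["qpos"].round(3),o["ee_pos"],R.from_rotvec(o["orientation"]).as_matrix().round(3).tolist(),o["ft_force"],o["width"])
Q=cloud(d,o); V=d["img"].max(2)
m=(Q[...,2]>70)&(Q[...,2]<118)&(V<130)&(Q[...,0]>420)&(Q[...,0]<540)&(Q[...,1]<-270)&(Q[...,1]>-360)
n=np.array([.324,.946]); 
c=np.array([479,-314.])
P=Q[m]; s=(P[:,:2]-c)@n; t=(P[:,:2]-c)@np.array([.946,-.324])
print(m.sum(),np.percentile(s,[0,2,25,50,75,98,100]).round(1),np.percentile(t,[0,2,50,98,100]).round(1))
top=P[:,2]>105; print(np.percentile(s[top],[0,2,50,98,100]).round(1))
cv2.imwrite("pics/w2m.png",(m*255).astype(np.uint8))
E
```

```text
2.3667 [-0.6    0.416  1.788  0.002  0.943  1.299] [ 478.31008072 -312.09381886  168.67807786] [[-0.323, -0.003, 0.946], [-0.946, 0.004, -0.323], [-0.003, -1.0, -0.005]] [0.45796134 0.88499895 0.51022332] 71.84165514041062
4393 [-11.4  -5.2   1.1   6.7  12.3  27.2  29.5] [-44.1 -35.8   8.8  46.7  49.1]
[-4.2 -0.9  6.2 13.3 13.7]
```

View pics/w2.png

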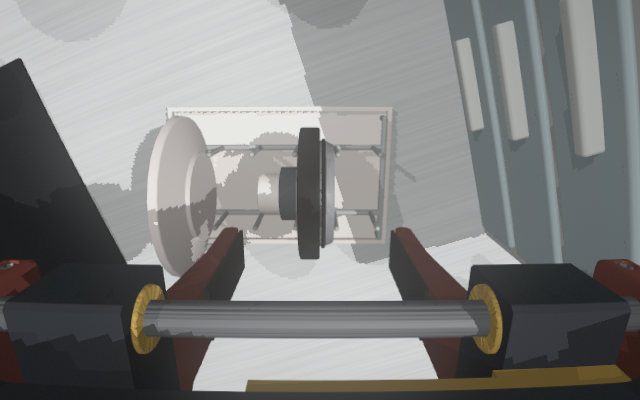

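Emit:
{"fn": "jog_arm", "kwargs": {
  "steps": [
    {"turn":[0,0,0],"dp":[0.024,-0.015,-0.2],"claw":0.8},
    {"turn":[0,0,0],"dp":[0.024,-0.015,-0.4],"claw":0.8},
    {"turn":[0,0,0],"dp":[0.024,-0.015,-0.6],"claw":0.8},
    {"turn":[0,0,0],"dp":[0.024,-0.015,-0.8],"claw":0.8},
    {"turn":[0,0,0],"dp":[0.024,-0.015,-0.95],"claw":0.8},
    {"turn":[0,0,0],"dp":[0.024,-0.015,-1],"claw":0.7},
    {"turn":[0,0,0],"dp":[0.024,-0.015,-1],"claw":0.6}
  ]
}}

```text
t: 3.0
ee_pos: [481.9, -313.0, 90.1]
orientation: [-1.035, 1.449, -1.443]
ft_force: [-0.3, -0.5, 0.1]
width: 60.3
```

```bash
python3 - <<'E'
from h import *
d,o=get("wrist");save(d,"w3.png"); print(o["t"],o["ee_pos"],o["ft_force"],o["width"])
d,o=get("side");im=cv2.cvtColor(d["img"],cv2.COLOR_RGB2BGR)[230:370,230:390]; cv2.imwrite("pics/s3.png",cv2.resize(im,None,fx=4,fy=4,interpolation=cv2.INTER_CUBIC))
E
```

```text
3.0 [ 481.91633737 -313.0098756    90.14800042] [-0.26443982 -0.49816297  0.0690208 ] 60.31990830383485
```

View pics/w3.png

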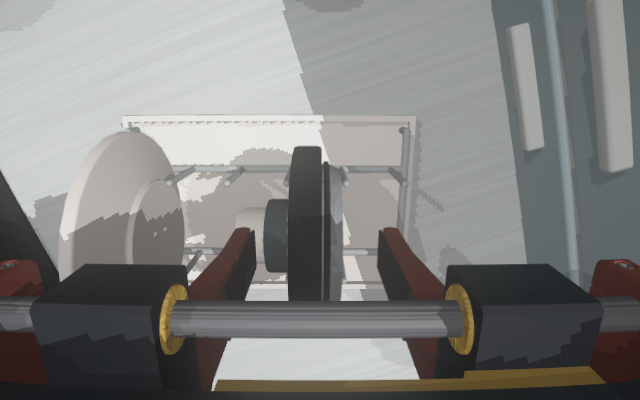

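View pics/s3.png

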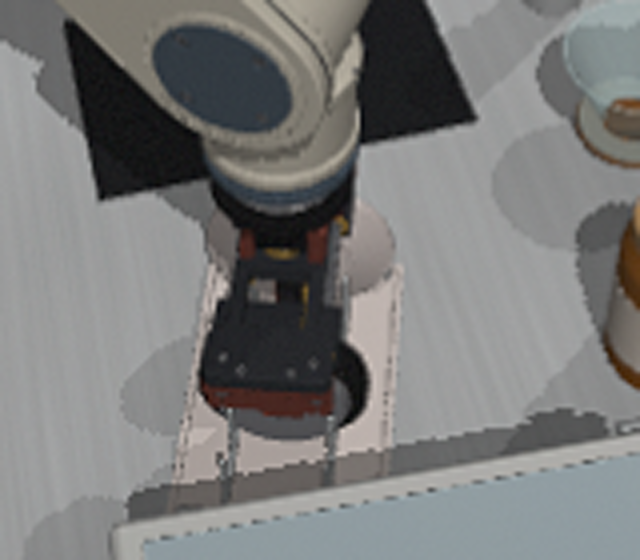

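Emit:
{"fn": "jog_arm", "kwargs": {
  "steps": [
    {"turn":[0,0,0],"dp":[-0.01,0,-0.03],"claw":0.5},
    {"turn":[0,0,0],"dp":[-0.01,0,-0.03],"claw":0.4},
    {"turn":[0,0,0],"dp":[-0.01,0,-0.03],"claw":0.3},
    {"turn":[0,0,0],"dp":[-0.01,0,-0.03],"claw":0.2},
    {"turn":[0,0,0],"dp":[-0.01,0,-0.03],"claw":0.1},
    {"turn":[0,0,0],"dp":[-0.01,0,-0.03],"claw":0},
    {"turn":[0,0,0],"dp":[-0.01,0,-0.03],"claw":0}
  ]
}}

```text
t: 3.68
ee_pos: [481.6, -313.9, 88.9]
orientation: [-1.034, 1.447, -1.445]
ft_force: [-0.3, -0.7, 2.2]
width: 24.6
```

Emit:
{"fn": "jog_arm", "kwargs": {
  "steps": [
    {"turn":[0,0,0],"dp":[0,0,0.1],"claw":0},
    {"turn":[0,0,0],"dp":[0,0,0.25],"claw":0},
    {"turn":[0,0,0],"dp":[0,0,0.4],"claw":0},
    {"turn":[0,0,0],"dp":[0,0,0.6],"claw":0},
    {"turn":[0,0,0],"dp":[0,0,0.8],"claw":0},
    {"turn":[0,0,0],"dp":[0,0,1],"claw":0},
    {"turn":[0,0,0],"dp":[0,0,1],"claw":0}
  ]
}}

```text
t: 4.27
ee_pos: [483.5, -315.2, 173.1]
orientation: [-1.032, 1.441, -1.45]
ft_force: [0.9, 0.6, -1.5]
width: 24.9
```

```bash
python3 - <<'E'
from h import *
d,o=get("wrist");save(d,"w4.png"); print(o["t"],o["qpos"],o["ee_pos"],o["ft_force"],o["moment"],o["width"])
E
```

```text
4.2667 [-0.59919569  0.41311623  1.77923015  0.0020655   0.94327624  1.2985084 ] [ 483.48267273 -315.16032978  173.1296768 ] [ 0.87265619  0.56592568 -1.54319785] [0.05856318 0.04441759 0.0310808 ] 24.93169055996718
```

View pics/w4.png

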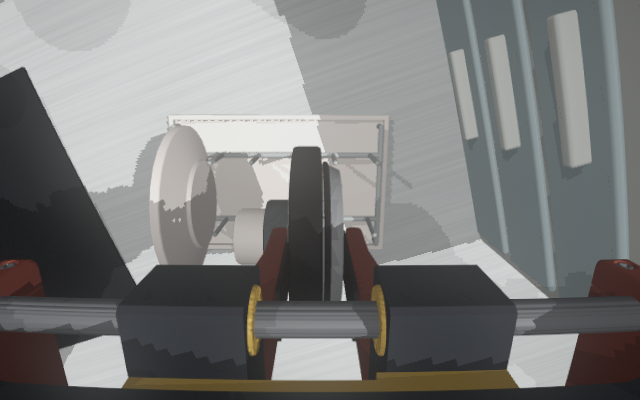

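```bash
python3 - <<'E'
import numpy as np
D=[(.42380,1.63059,np.hypot(624.5,.06),221.97),(.321,1.727,np.hypot(519.13,-241.71),245.56),(.416,1.788,np.hypot(478.31,312.09),168.68),(.41312,1.77923,np.hypot(483.48,315.16),173.13)]
A=[];b=[]
for q2,q3,r,z in D:
    A.append([np.sin(q2),np.sin(q2+q3),0]);b.append(r)
    A.append([np.cos(q2),np.cos(q2+q3),1]);b.append(z)
A=np.array(A);b=np.array(b);s,res,_,sv=np.linalg.lstsq(A,b,rcond=None);print(s,A@s-b,sv)
A2=np.c_[A,[1,0]*4]; s=np.linalg.lstsq(A2,b,rcond=None);print(s)
E
```

```text
[483.6407165  472.90805212   4.12543703] [-6.93421535  3.12473892  0.02955249  0.29669683  5.547483   -1.99633471
  1.49921767 -1.42510104] [2.9222855  1.85884925 0.07019202]
(array([492.39334459, 478.9648141 ,  -0.77392403,  -8.52568772]), array([95.76375479]), np.int32(4), array([2.93777898, 2.71202659, 0.10416181, 0.05930212]))
```

Emit:
{"fn": "jog_arm", "kwargs": {
  "steps": [
    {"turn":[0,0,0],"dp":[0,0,0.2],"claw":0},
    {"turn":[0,0,0],"dp":[0.05,0.15,0.5],"claw":0},
    {"turn":[0,0,0],"dp":[0.1,0.35,0.8],"claw":0},
    {"turn":[0,0,0],"dp":[0.2,0.6,1],"claw":0},
    {"turn":[0.03,-0.01,0],"dp":[0.3,0.9,1],"claw":0},
    {"turn":[0.06,-0.02,0],"dp":[0.35,1,1],"claw":0},
    {"turn":[0.09,-0.03,0],"dp":[0.35,1,1],"claw":0},
    {"turn":[0.12,-0.04,0],"dp":[0.35,1,1],"claw":0},
    {"turn":[0.15,-0.05,0],"dp":[0.35,1,1],"claw":0},
    {"turn":[0.158,-0.054,0],"dp":[0.35,1,1],"claw":0},
    {"turn":[0.158,-0.054,0],"dp":[0.35,1,1],"claw":0}
  ]
}}

```text
t: 5.23
ee_pos: [509.6, -235.7, 249.6]
orientation: [-0.584, 1.57, -1.067]
ft_force: [-0.6, 0.5, -2.7]
width: 24.0
```

```bash
cat >> kin.py <<'E'
from scipy.optimize import least_squares
def fk(q,p):
    L2,L3,d1,Lt,a1,e=p
    q1,q2,q3,q4,q5,q6=q
    b=q2+q3
    W=np.array([a1+L2*np.sin(q2)+L3*np.sin(b)+e*np.cos(b),0,d1+L2*np.cos(q2)+L3*np.cos(b)-e*np.sin(b)])
    Rz=R.from_euler('z',q1).as_matrix()
    Rl=R.from_euler('ZYZYZ',[0,0,0,0,0][:0] or 0) if 0 else None
    M=R.from_euler('ZYZ',[q1,b,q4]).as_matrix()@R.from_euler('YZ',[q5,q6]).as_matrix()
    return Rz@W+Lt*M[:,2], M@C
E
python3 - <<'E'
from kin import *
o=ctrl.get_obs(); print(o["t"],o["qpos"].tolist(),o["qvel"].round(3),o["ee_pos"].tolist(),o["width"],o["ft_force"])
Rt=R.from_rotvec(o["orientation"]).as_matrix(); print(Rt.round(3))
p,M=fk(o["qpos"],(484,473,290,290,0,0)); print(p,M.round(3))
E
```

```text
5.2333 [-0.7148706005014585, 0.39945229484616623, 1.7057283374521552, 0.5065051516573178, 1.286074382014844, 0.9817484395100688] [ 0.039 -0.029 -0.001 -0.043 -0.019  0.046] [509.5881343386779, -235.6755334517293, 249.57562977071692] 23.989826358715348 [-0.63226729  0.53692315 -2.67919593]
[[-0.282  0.165  0.945]
 [-0.818  0.473 -0.327]
 [-0.501 -0.865  0.001]]
[ 497.38964871 -252.95590875  244.05665477] [[-0.282  0.165  0.945]
 [-0.818  0.473 -0.327]
 [-0.501 -0.865  0.001]]
```

```bash
cat > fit.py <<'E'
from kin import *
DATA=[([-1.89721703e-02,4.23795591e-01,1.63059309,1.5e-5,1.08861048,-1.9e-2],[624.5,.057,221.97]),
([-0.457,0.321,1.727,0.002,1.095,1.396],[519.13,-241.71,245.56]),
([-0.6,0.416,1.788,0.002,0.943,1.299],[478.31,-312.09,168.68]),
([-0.59919569,0.41311623,1.77923015,0.0020655,0.94327624,1.2985084],[483.48,-315.16,173.13]),
([-0.71487,0.399452,1.705728,0.506505,1.286074,0.981748],[509.588,-235.676,249.576])]
p0=np.array([484,473,290,290,0,0.])
def f(p):
    r=[ (fk(q,p)[0]-x)/2 for q,x in DATA]
    return np.r_[np.concatenate(r),(p-p0)*[.005,.005,.002,.002,.05,.02]]
s=least_squares(f,p0); P=s.x
if __name__=="__main__":
    print(P.round(1)); print([ (fk(q,P)[0]-x).round(1).tolist() for q,x in DATA])
E
python3 fit.py
```

```text
[5.625e+02 4.847e+02 3.326e+02 3.313e+02 5.000e-01 7.600e+01]
[[0.5, -11.9, -0.5], [-4.6, -10.7, -0.5], [-6.1, -10.3, -0.8], [-5.8, -10.4, -0.6], [-3.6, 0.7, 2.4]]
```

```bash
sed -i 's/W=np.array(\[a1+/W=np.array([a1+/; s/np.cos(b)+e\*np.cos(b),0,/np.cos(b),0,/' kin.py; python3 - <<'E'
s=open('kin.py').read()
s=s.replace("e*np.cos(b),0,d1","e*np.cos(b),s,d1").replace("L2,L3,d1,Lt,a1,e=p","L2,L3,d1,Lt,a1,e,s=p")
open('kin.py','w').write(s)
t=open('fit.py').read()
t=t.replace("290,290,0,0.]","290,290,0,0.,11.85]").replace(".05,.02]",".05,.02,.1]")
open('fit.py','w').write(t)
E
python3 fit.py
```

```text
[5.545e+02 4.839e+02 3.138e+02 3.096e+02 5.000e-01 7.040e+01 1.190e+01]
[[-0.6, -0.0, 0.3], [0.1, 0.2, 0.0], [0.2, -0.3, -0.4], [0.3, -0.2, -0.1], [-0.1, 0.0, 0.1]]
```

```bash
cat > ik.py <<'E'
from fit import *
lo=np.array([-3,-.9,.09,-1.31,.11,-2.54]);hi=np.array([3,2.11,2.58,4.45,2.69,2.54])
def Rtool(psi,th,pump_up=True):
    # tool y dir: heading psi, th below horizontal ; tool x = -lid z (lid z up-ish)
    y=np.array([np.cos(psi)*np.cos(th),np.sin(psi)*np.cos(th),-np.sin(th)])
    lz=np.array([np.cos(psi)*np.sin(th),np.sin(psi)*np.sin(th),np.cos(th)])
    x=-lz; return np.c_[x,y,np.cross(x,y)]
def ik(p,Rt,q0):
    def f(q):
        a,M=fk(q,P); return np.r_[(a-p)/100,R.from_matrix(M@Rt.T).as_rotvec()]
    s=least_squares(f,np.clip(q0,lo+.01,hi-.01),bounds=(lo,hi)); return s.x,np.abs(s.fun).max()
E
python3 - <<'E'
from ik import *
q0=DATA[-1][0]
for psi in (90,71,60,45,30,0):
  for th in (32,60):
    Rt=Rtool(np.radians(psi),np.radians(th))
    lc=np.array([540,20,50.]); p=lc-27*Rt[:,1]
    q,e=ik(p,Rt,q0); w=p-310*Rt[:,1]
    print(psi,th,p.round(),"wrist",w.round(),q.round(2),round(e,3))
E
```

```text
90 32 [540.  -3.  64.] wrist [ 540. -266.  229.] [-0.48  0.85  1.76  0.89  1.31  0.49] 0.0
90 60 [540.   6.  73.] wrist [ 540. -149.  342.] [-0.29  0.61  1.87  0.64  0.93  0.82] 0.0
71 32 [533.  -2.  64.] wrist [ 447. -250.  229.] [-0.53  0.79  1.96  1.17  1.13  0.42] 0.0
71 60 [536.   7.  73.] wrist [ 485. -139.  342.] [-0.3   0.56  1.99  0.82  0.75  0.94] 0.0
60 32 [529.   0.  64.] wrist [ 397. -228.  229.] [-0.55  0.77  2.08  1.37  1.04  0.34] 0.0
60 60 [533.   8.  73.] wrist [ 456. -126.  342.] [-0.29  0.53  2.06  0.94  0.64  1.  ] 0.0
45 32 [524.   4.  64.] wrist [ 338. -182.  229.] [-0.52  0.76  2.24  1.74  0.98  0.18] 0.0
45 60 [530.  10.  73.] wrist [421. -99. 342.] [-0.26  0.5   2.15  1.16  0.49  1.05] 0.0
30 32 [520.   9.  64.] wrist [ 292. -123.  229.] [-0.43  0.77  2.37  2.18  1.01  0.  ] 0.0
30 60 [528.  13.  73.] wrist [394. -64. 342.] [-0.19  0.47  2.22  1.46  0.34  1.04] 0.0
0 32 [517.  20.  64.] wrist [254.  20. 229.] [0.03 0.81 2.49 3.17 1.18 0.01] 0.0
0 60 [526.  20.  73.] wrist [372.  20. 342.] [ 0.02  0.45  2.28  3.24  0.11 -0.08] 0.0
```

```bash
cat > mv.py <<'E'
from ik import *
def to(p,Rt):
    o=ctrl.get_obs(); Rc=R.from_rotvec(o["orientation"]).as_matrix()
    dp=(np.array(p)-o["ee_pos"])/80; tv=R.from_matrix(Rt@Rc.T).as_rotvec()/np.pi
    q,e=ik(np.array(p),Rt,o["qpos"])
    print("t",round(o["t"],2),"dp",dp.round(3).tolist(),"turn",tv.round(4).tolist(),"deg",round(np.linalg.norm(tv)*180,1),"q",q.round(2).tolist(),round(e,3))
E
python3 - <<'E'
from mv import *
Rt=Rtool(np.radians(45),np.radians(33))
p=np.array([545,15,130.])-27*Rt[:,1]; print(p); to(p,Rt)
E
```

```text
[528.98819956  -1.01180044 144.70525395]
t 5.23 dp [0.243, 2.933, -1.311] turn [0.128, -0.0797, -0.1412] deg 37.2 q [-0.52, 0.54, 2.24, 1.58, 0.94, 0.44] 0.0
```

Emit:
{"fn": "jog_arm", "kwargs": {
  "steps": [
    {"turn":[0.02,-0.01,-0.02],"dp":[0,0.2,0],"claw":0},
    {"turn":[0.04,-0.02,-0.04],"dp":[0,0.4,0],"claw":0},
    {"turn":[0.06,-0.03,-0.06],"dp":[0,0.6,0],"claw":0},
    {"turn":[0.08,-0.04,-0.08],"dp":[0.05,0.8,0],"claw":0},
    {"turn":[0.09,-0.06,-0.1],"dp":[0.1,1,0],"claw":0},
    {"turn":[0.11,-0.07,-0.12],"dp":[0.1,1,0],"claw":0},
    {"turn":[0.128,-0.08,-0.141],"dp":[0.1,1,0],"claw":0}
  ]
}}

```text
t: 5.82
ee_pos: [517.3, -154.0, 249.5]
orientation: [0.175, 1.664, -1.054]
ft_force: [1.0, 0.3, -2.0]
width: 24.9
```

Emit:
{"fn": "jog_arm", "kwargs": {
  "steps": [
    {"turn":[0,0,0],"dp":[0,0.2,0],"claw":0},
    {"turn":[0,0,0],"dp":[0.05,0.4,-0.1],"claw":0},
    {"turn":[0,0,0],"dp":[0.1,0.6,-0.2],"claw":0},
    {"turn":[0,0,0],"dp":[0.1,0.8,-0.3],"claw":0},
    {"turn":[0,0,0],"dp":[0.1,1,-0.3],"claw":0},
    {"turn":[0,0,0],"dp":[0.1,1,-0.3],"claw":0}
  ]
}}

```text
t: 6.32
ee_pos: [523.7, -70.2, 224.6]
orientation: [0.169, 1.668, -1.051]
ft_force: [-0.7, 0.6, -2.0]
width: 24.9
```

```bash
python3 - <<'E'
from mv import *
Rt=Rtool(np.radians(45),np.radians(33))
p=np.array([545,15,130.])-27*Rt[:,1]; print(p); to(p,Rt)
d,o=get("wrist");save(d,"w5.png"); print(o["ft_force"],o["width"],o["ee_pos"])
d,o=get("side");save(d,"s5.png")
E
```

```text
[528.98819956  -1.01180044 144.70525395]
t 6.32 dp [0.066, 0.864, -0.999] turn [0.0001, -0.0012, -0.0014] deg 0.3 q [-0.52, 0.54, 2.24, 1.58, 0.94, 0.44] 0.0
[-0.73348581  0.56713204 -1.96523574] 24.909747268834103 [523.68668423 -70.15477507 224.63581623]
```

View pics/w5.png

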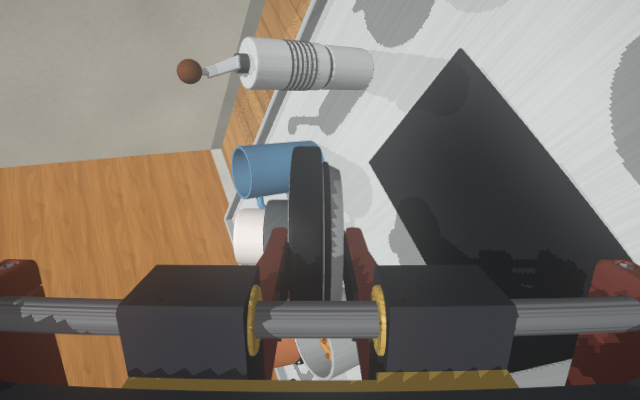

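View pics/s5.png

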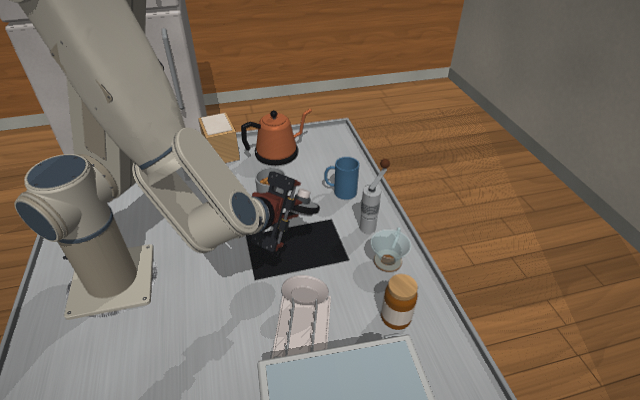

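Emit:
{"fn": "jog_arm", "kwargs": {
  "steps": [
    {"turn":[0,0,0],"dp":[0,0.2,-0.2],"claw":0},
    {"turn":[0,0,0],"dp":[0,0.4,-0.4],"claw":0},
    {"turn":[0,0,0],"dp":[0.066,0.6,-0.6],"claw":0},
    {"turn":[0,0,0],"dp":[0.066,0.86,-0.8],"claw":0},
    {"turn":[0,0,0],"dp":[0.066,0.86,-1],"claw":0},
    {"turn":[0,0,0],"dp":[0.066,0.86,-1],"claw":0}
  ]
}}

```text
t: 6.92
ee_pos: [529.8, -3.5, 143.3]
orientation: [0.168, 1.668, -1.054]
ft_force: [-0.3, 0.2, -3.4]
width: 24.7
```

Emit:
{"fn": "jog_arm", "kwargs": {
  "steps": [
    {"turn":[0,0,0],"dp":[0,0,-0.2],"claw":0},
    {"turn":[0,0,0],"dp":[0,0,-0.4],"claw":0},
    {"turn":[0,0,0],"dp":[0,0,-0.6],"claw":0},
    {"turn":[0,0,0],"dp":[0,0,-0.8],"claw":0},
    {"turn":[0,0,0],"dp":[0,0,-0.9],"claw":0},
    {"turn":[0,0,0],"dp":[0,0,-1],"claw":0},
    {"turn":[0,0,0],"dp":[0,0,-1],"claw":0}
  ]
}}

```text
t: 7.5
ee_pos: [530.2, -4.2, 62.7]
orientation: [0.169, 1.668, -1.054]
ft_force: [0.2, 0.6, -1.6]
width: 24.8
```

```bash
python3 - <<'E'
from mv import *
d,o=get("wrist");save(d,"w6.png"); print(o["t"],o["ft_force"],o["width"],o["ee_pos"],R.from_rotvec(o["orientation"]).as_matrix().round(3))
d,o=get("scene");save(d,"c6.png")
d,o=get("side");im=cv2.cvtColor(d["img"],cv2.COLOR_RGB2BGR)[160:290,200:370]; cv2.imwrite("pics/s6.png",cv2.resize(im,None,fx=4,fy=4,interpolation=cv2.INTER_CUBIC))
E
```

```text
7.5 [ 0.2282654   0.5784691  -1.64691505] 24.77363903373676 [530.20199604  -4.20026943  62.7048036 ] [[-0.388  0.589  0.709]
 [-0.388  0.594 -0.705]
 [-0.836 -0.549 -0.002]]
```

View pics/s6.png

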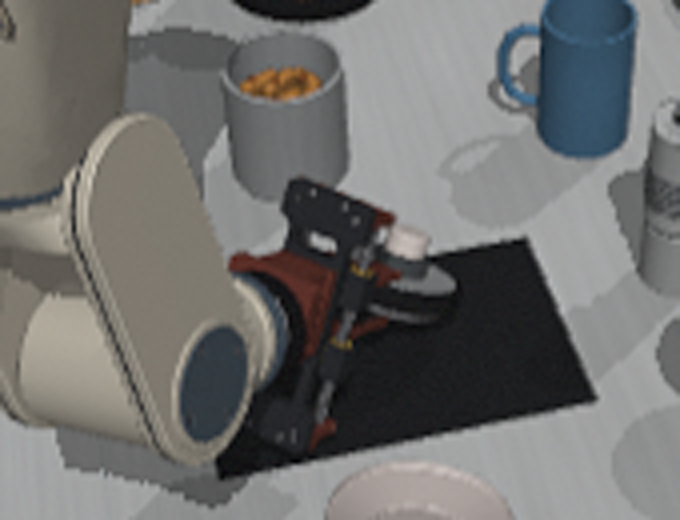

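View pics/c6.png

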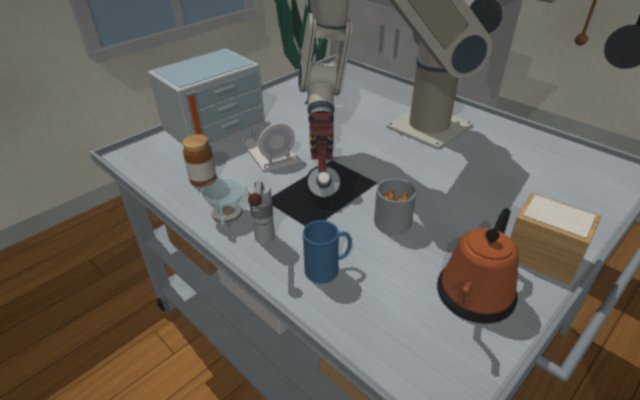

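Emit:
{"fn": "jog_arm", "kwargs": {
  "steps": [
    {"turn":[0,0,0],"dp":[0,0,-0.05],"claw":0},
    {"turn":[0,0,0],"dp":[0,0,-0.1],"claw":0},
    {"turn":[0,0,0],"dp":[0,0,-0.12],"claw":0},
    {"turn":[0,0,0],"dp":[0,0,-0.12],"claw":0}
  ]
}}

```text
t: 7.98
ee_pos: [530.2, -3.8, 54.2]
orientation: [0.169, 1.667, -1.054]
ft_force: [0.7, 1.2, -2.7]
width: 24.9
```

Emit:
{"fn": "jog_arm", "kwargs": {
  "steps": [
    {"turn":[0,0,0],"dp":[0,0,-0.02],"claw":0},
    {"turn":[0,0,0],"dp":[0,0,-0.03],"claw":0},
    {"turn":[0,0,0],"dp":[0,0,-0.03],"claw":0}
  ]
}}

```text
t: 8.23
ee_pos: [530.1, -3.7, 51.6]
orientation: [0.169, 1.667, -1.054]
ft_force: [0.1, -0.3, -3.4]
width: 24.8
```

Emit:
{"fn": "jog_arm", "kwargs": {
  "steps": [
    {"turn":[0,0,0],"dp":[0,0,-0.015],"claw":0},
    {"turn":[0,0,0],"dp":[0,0,-0.03],"claw":0},
    {"turn":[0,0,0],"dp":[0,0,-0.03],"claw":0}
  ]
}}

```text
t: 8.48
ee_pos: [530.2, -3.7, 49.2]
orientation: [0.169, 1.667, -1.053]
ft_force: [-0.3, -0.1, -0.1]
width: 24.7
```

Emit:
{"fn": "jog_arm", "kwargs": {
  "steps": [
    {"turn":[0,0,0],"dp":[0,0,-0.015],"claw":0},
    {"turn":[0,0,0],"dp":[0,0,-0.025],"claw":0},
    {"turn":[0,0,0],"dp":[0,0,-0.025],"claw":0}
  ]
}}

```text
t: 8.73
ee_pos: [530.5, -3.6, 48.5]
orientation: [0.172, 1.666, -1.051]
ft_force: [-3.4, -4.0, 9.0]
width: 24.9
```

Emit:
{"fn": "jog_arm", "kwargs": {
  "steps": [
    {"turn":[0,0,0],"dp":[0,0,0],"claw":0.32},
    {"turn":[0,0,0],"dp":[0,0,0],"claw":0.36},
    {"turn":[0,0,0],"dp":[0,0,0],"claw":0.4},
    {"turn":[0,0,0],"dp":[0,0,0],"claw":0.44},
    {"turn":[0,0,0],"dp":[0,0,0],"claw":0.48},
    {"turn":[0,0,0],"dp":[0,0,0],"claw":0.52},
    {"turn":[0,0,0],"dp":[0,0,0],"claw":0.56},
    {"turn":[0,0,0],"dp":[0,0,0],"claw":0.56}
  ]
}}

```text
t: 9.4
ee_pos: [530.5, -3.5, 48.4]
orientation: [0.172, 1.666, -1.051]
ft_force: [-0.2, 0.4, -1.3]
width: 49.2
```

```bash
cat > look.py <<'E'
from h import *
import sys
k=sys.argv[1]
d,o=get("wrist");save(d,f"w{k}.png"); print(o["t"],o["ft_force"],o["width"],o["ee_pos"])
d,o=get("side");im=cv2.cvtColor(d["img"],cv2.COLOR_RGB2BGR)[160:290,200:370]; a=cv2.resize(im,(680,520),interpolation=cv2.INTER_CUBIC)
cv2.imwrite(f"pics/s{k}.png",a)
d,o=get("scene");im=cv2.cvtColor(d["img"],cv2.COLOR_RGB2BGR)[120:250,270:440]; cv2.imwrite(f"pics/c{k}.png",cv2.resize(im,(680,520),interpolation=cv2.INTER_CUBIC))
E
python3 look.py 7
```

```text
9.4 [-0.24339065  0.40205134 -1.28342816] 49.16579398001676 [530.52679799  -3.52741638  48.43193537]
```

View pics/s7.png

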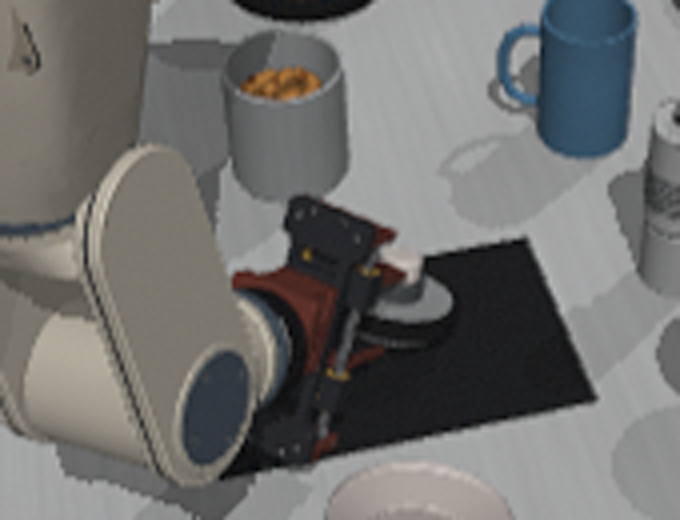

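View pics/w7.png

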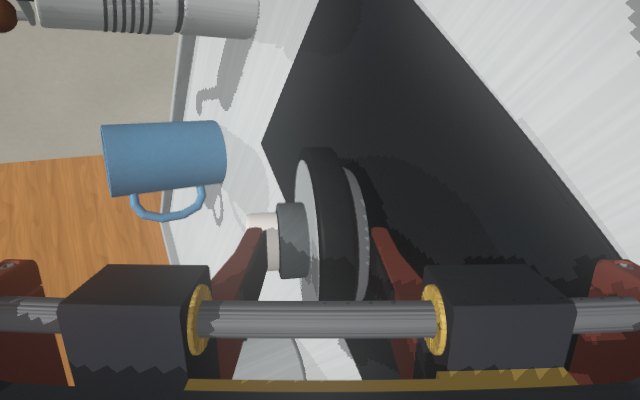

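View pics/c7.png

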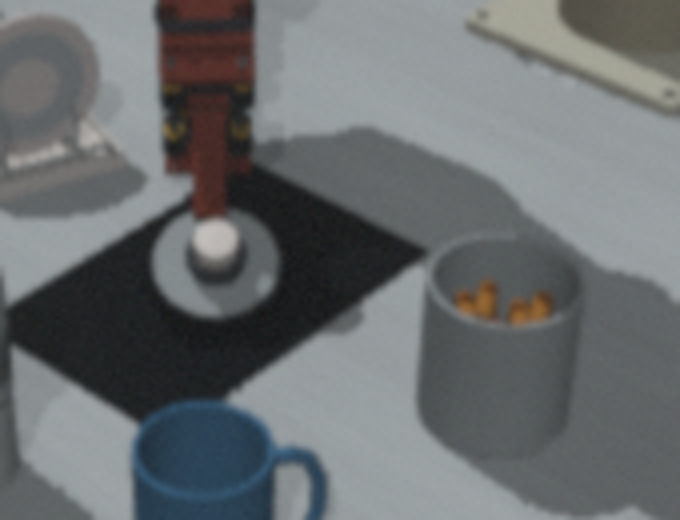

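Emit:
{"fn": "jog_arm", "kwargs": {
  "steps": [
    {"turn":[0,0,0],"dp":[-0.03,-0.03,0],"claw":0.56},
    {"turn":[0,0,0],"dp":[-0.053,-0.053,0],"claw":0.57},
    {"turn":[0,0,0],"dp":[-0.053,-0.053,0],"claw":0.61},
    {"turn":[0,0,0],"dp":[-0.053,-0.053,0],"claw":0.65},
    {"turn":[0,0,0],"dp":[-0.053,-0.053,0],"claw":0.69},
    {"turn":[0,0,0],"dp":[-0.053,-0.053,0],"claw":0.73},
    {"turn":[0,0,0],"dp":[-0.045,-0.045,0],"claw":0.76},
    {"turn":[0,0,0],"dp":[-0.04,-0.04,0],"claw":0.76}
  ]
}}

```text
t: 10.22
ee_pos: [527.3, -6.7, 48.4]
orientation: [0.172, 1.666, -1.051]
ft_force: [-0.8, -0.4, -1.5]
width: 66.5
```

```bash
python3 look.py 8
```

```text
10.2167 [-0.82139554 -0.41671691 -1.48079421] 66.48022838319795 [527.33102931  -6.70022414  48.41167745]
```

View pics/s8.png

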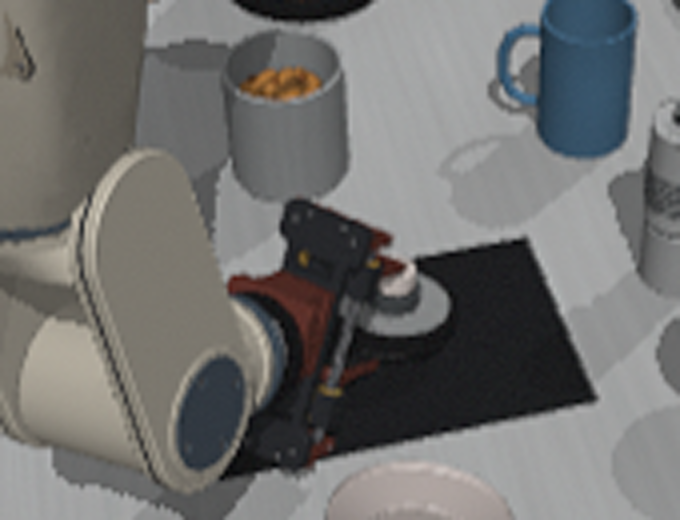

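View pics/w8.png

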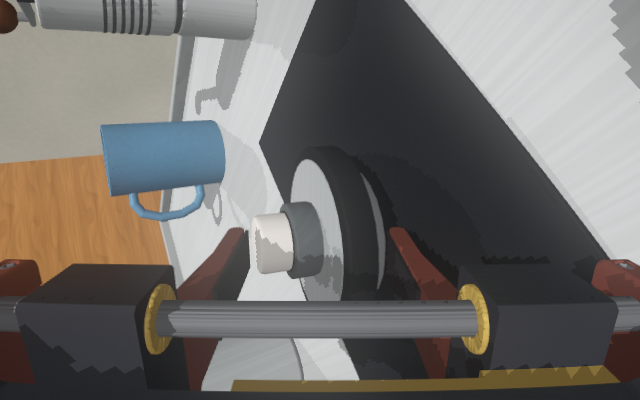

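Emit:
{"fn": "jog_arm", "kwargs": {
  "steps": [
    {"turn":[0,0,0],"dp":[0,0,0],"claw":0.8},
    {"turn":[0,0,0],"dp":[0,0,0],"claw":0.84},
    {"turn":[0,0,0],"dp":[0,0,0],"claw":0.86},
    {"turn":[0,0,0],"dp":[0,0,0],"claw":0.86}
  ]
}}

```text
t: 10.7
ee_pos: [527.3, -6.6, 48.4]
orientation: [0.172, 1.666, -1.051]
ft_force: [0.4, -0.9, -0.1]
width: 75.7
```

```bash
python3 look.py 9
```

```text
10.7 [ 0.39749451 -0.94829808 -0.06697515] 75.71986871437522 [527.33439179  -6.63242884  48.4438386 ]
```

View pics/w9.png

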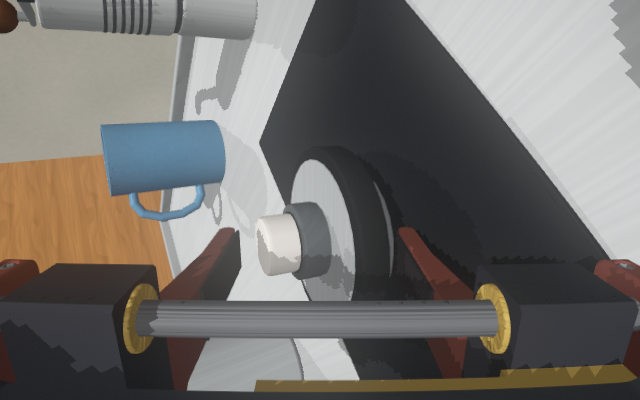

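View pics/s9.png

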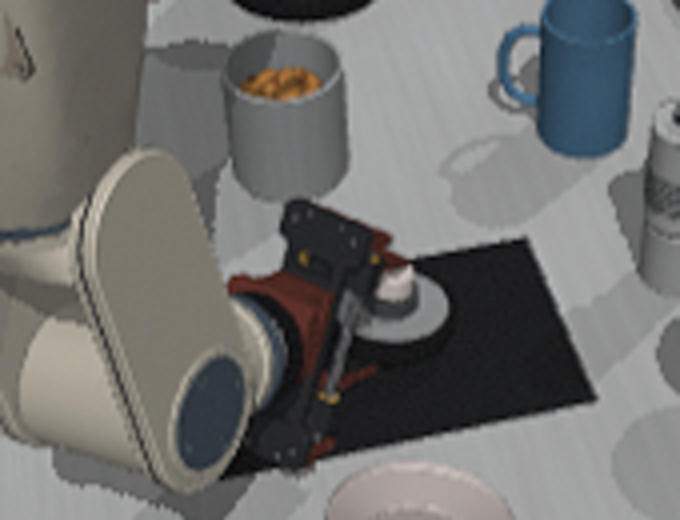

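Emit:
{"fn": "jog_arm", "kwargs": {
  "steps": [
    {"turn":[0,0,0],"dp":[-0.03,-0.03,0],"claw":0.86},
    {"turn":[0,0,0],"dp":[-0.06,-0.06,0],"claw":0.86},
    {"turn":[0,0,0],"dp":[-0.09,-0.09,0],"claw":0.86},
    {"turn":[0,0,0],"dp":[-0.12,-0.12,0],"claw":0.86},
    {"turn":[0,0,0],"dp":[-0.16,-0.16,0],"claw":0.86},
    {"turn":[0,0,0],"dp":[-0.2,-0.2,0],"claw":0.86},
    {"turn":[0,0,0],"dp":[-0.25,-0.25,0],"claw":0.86},
    {"turn":[0,0,0],"dp":[-0.3,-0.3,0],"claw":0.86},
    {"turn":[0,0,0],"dp":[-0.3,-0.3,0],"claw":0.86}
  ]
}}

```text
t: 11.6
ee_pos: [502.8, -31.4, 48.4]
orientation: [0.173, 1.666, -1.052]
ft_force: [0.2, 0.1, -0.2]
width: 75.8
```

```bash
python3 look.py 10
```

```text
11.6 [ 0.22082202  0.06587559 -0.22709585] 75.77025173484076 [502.80159313 -31.44626867  48.44014299]
```

View pics/w10.png

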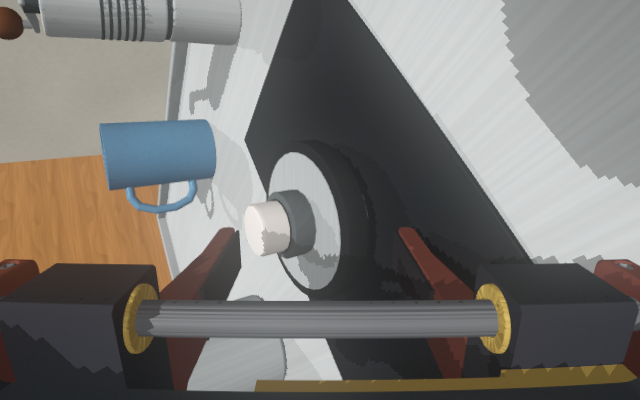

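View pics/s10.png

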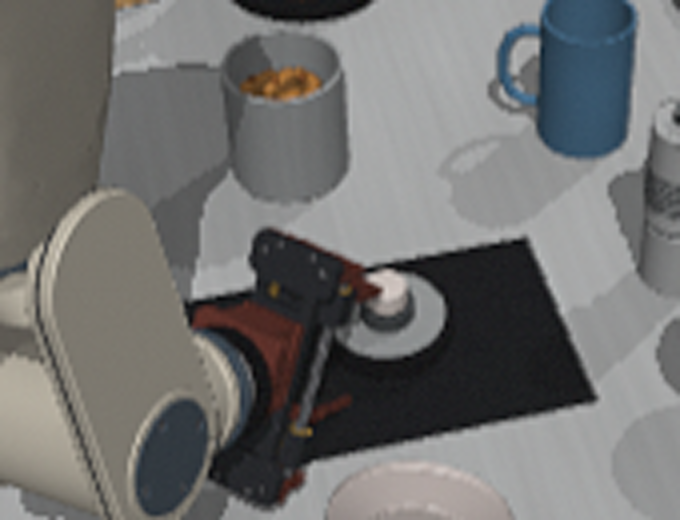

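Emit:
{"fn": "jog_arm", "kwargs": {
  "steps": [
    {"turn":[0,0,0],"dp":[-0.05,-0.05,0.1],"claw":0.86},
    {"turn":[0,0,0],"dp":[-0.1,-0.1,0.3],"claw":0.86},
    {"turn":[0,0,0],"dp":[-0.15,-0.15,0.5],"claw":0.86},
    {"turn":[0,0,0],"dp":[-0.2,-0.2,0.8],"claw":0.9},
    {"turn":[0,0,0],"dp":[-0.2,-0.2,1],"claw":1},
    {"turn":[0,0,0],"dp":[-0.2,-0.2,1],"claw":1}
  ]
}}

```text
t: 12.25
ee_pos: [487.8, -47.5, 131.3]
orientation: [0.173, 1.662, -1.052]
ft_force: [1.1, 0.4, 0.5]
width: 86.9
```

```bash
python3 - <<'E'
from mv import *
R0=R.from_euler('x',-np.pi/2).as_matrix()
for yaw in (-45,-60,-90):
    Rt=R.from_euler('z',yaw,degrees=True).as_matrix()@R0
    print(yaw); to([525,-10,180],Rt); print(ik(np.array([498,221,140]),Rt,[.4,.6,1.7,0,.9,1.2]))
d,o=get("scene"); Q=cloud(d); r=(Q[...,0]>450)&(Q[...,0]<620)&(Q[...,1]>-80)&(Q[...,1]<80)
m=r&(Q[...,2]>48)&(Q[...,2]<75)&(d["img"].min(2)>150); print("head",m.sum(),np.median(Q[m],0),Q[m].max(0))
m=r&(Q[...,2]>22)&(Q[...,2]<34); P=Q[m]; print("flange",len(P),(P.min(0)+P.max(0))/2,P.min(0),P.max(0))
c=P.mean(0);u,s,vt=np.linalg.svd(P-c);print(vt[2],s/np.sqrt(len(P)))
E
python3 look.py 11
```

```text
-45
t 12.25 dp [0.465, 0.469, 0.608] turn [-0.3491, 0.0005, 0.4534] deg 103.0 q [-0.04, 0.33, 1.89, 0.0, 0.92, 0.74] 0.0
(array([ 3.95878727e-01,  4.18660055e-01,  1.86832326e+00, -6.02112470e-14,
        8.54609341e-01,  1.18127689e+00]), np.float64(1.448213878896241e-12))
-60
t 12.25 dp [0.465, 0.469, 0.608] turn [-0.3359, 0.0447, 0.3786] deg 91.4 q [-0.04, 0.33, 1.89, -0.0, 0.92, 1.01] 0.0
(array([3.95878727e-01, 4.18660055e-01, 1.86832326e+00, 1.18532929e-11,
       8.54609341e-01, 1.44307628e+00]), np.float64(7.548842228371598e-12))
-90
t 12.25 dp [0.465, 0.469, 0.608] turn [-0.2997, 0.1246, 0.2274] deg 71.3 q [-0.04, 0.33, 1.89, 0.0, 0.92, 1.53] 0.0
(array([3.95878727e-01, 4.18660055e-01, 1.86832326e+00, 8.19241065e-11,
       8.54609341e-01, 1.96667505e+00]), np.float64(2.948272669115919e-10))
head 47 [537.23442825   4.53976666  59.16962257] [551.43614092  17.71935765  63.58978215]
flange 501 [537.82601789   5.29317693  28.00055789] [485.76967209 -45.95099279  22.05157121] [589.88236368  56.53734665  33.94954458]
[0.0090978  0.00743764 0.99993095] [28.70977431 25.0713989   1.98231213]
12.3 [-0.6146649   0.26238598  0.09412739] 87.43153152238114 [487.68397686 -47.3838187  130.09033985]
```

View pics/c11.png

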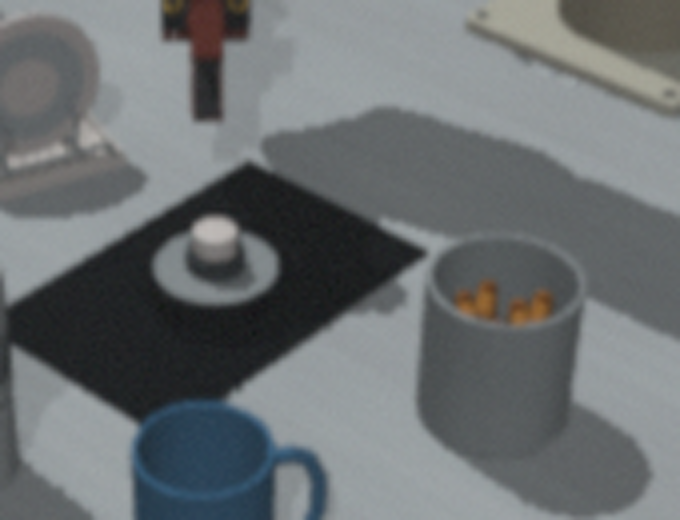

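Emit:
{"fn": "jog_arm", "kwargs": {
  "steps": [
    {"turn":[-0.03,0.012,0.022],"dp":[0.05,0.05,0.2],"claw":1},
    {"turn":[-0.06,0.025,0.045],"dp":[0.1,0.1,0.4],"claw":1},
    {"turn":[-0.09,0.037,0.068],"dp":[0.2,0.2,0.4],"claw":1},
    {"turn":[-0.12,0.05,0.09],"dp":[0.3,0.3,0.4],"claw":1},
    {"turn":[-0.15,0.062,0.113],"dp":[0.4,0.4,0.4],"claw":1},
    {"turn":[-0.18,0.075,0.136],"dp":[0.5,0.5,0.4],"claw":1},
    {"turn":[-0.21,0.087,0.159],"dp":[0.6,0.6,0.4],"claw":1},
    {"turn":[-0.24,0.1,0.182],"dp":[0.62,0.655,0.4],"claw":1},
    {"turn":[-0.27,0.112,0.205],"dp":[0.62,0.655,0.4],"claw":1},
    {"turn":[-0.3,0.1246,0.2274],"dp":[0.62,0.655,0.4],"claw":1},
    {"turn":[-0.3,0.1246,0.2274],"dp":[0.62,0.655,0.4],"claw":1},
    {"turn":[-0.3,0.1246,0.2274],"dp":[0.62,0.655,0.4],"claw":1}
  ]
}}

```text
t: 13.45
ee_pos: [536.4, 7.4, 158.7]
orientation: [-1.212, 1.213, -1.208]
ft_force: [-0.6, -0.6, 0.3]
width: 87.7
```

```bash
python3 - <<'E'
from mv import *
R0=R.from_euler('x',-np.pi/2).as_matrix()
Rt=R.from_euler('z',-90,degrees=True).as_matrix()@R0
to([537,5,150],Rt)
d,o=get("wrist");save(d,"w12.png"); print(o["ee_pos"],o["width"]); Q=cloud(d,o)
r=(abs(Q[...,0]-537)<62)&(abs(Q[...,1]-5)<62)
m=r&(Q[...,2]>56)&(Q[...,2]<66); P=Q[m]; print("head",m.sum(),np.median(P,0),(P.min(0)+P.max(0))/2,np.ptp(P,axis=0))
m=r&(Q[...,2]>24)&(Q[...,2]<33); P=Q[m]; print("flange",m.sum(),(P.min(0)+P.max(0))/2,np.ptp(P,axis=0))
V=d["img"]
m2=m.astype(np.uint8); cs=cv2.findContours(m2,cv2.RETR_EXTERNAL,cv2.CHAIN_APPROX_NONE)[0]; c=max(cs,key=cv2.contourArea)[:,0]
pts=Q[c[:,1],c[:,0],:2]; A=np.c_[2*pts,np.ones(len(pts))]; s=np.linalg.lstsq(A,(pts**2).sum(1),rcond=None)[0]; print("circ",s[:2],np.sqrt(s[2]+(s[:2]**2).sum()))
E
```

```text
t 13.45 dp [0.007, -0.029, -0.109] turn [0.0001, -0.0014, 0.0003] deg 0.3 q [-0.01, 0.39, 1.88, -0.0, 0.87, 1.56] 0.0
[536.41454688   7.35847557 158.72112229] 87.65673479484397
head 1289 [537.62036795   5.64100041  60.45028661] [536.86263641   5.66913038  59.32498926] [31.1530791  30.63982792  6.46816147]
flange 8705 [536.34727138   5.37017008  28.51096446] [100.41467851 100.88946607   8.96899394]
circ [536.52627765   5.57472929] 49.99849734710672
```

View pics/w12.png

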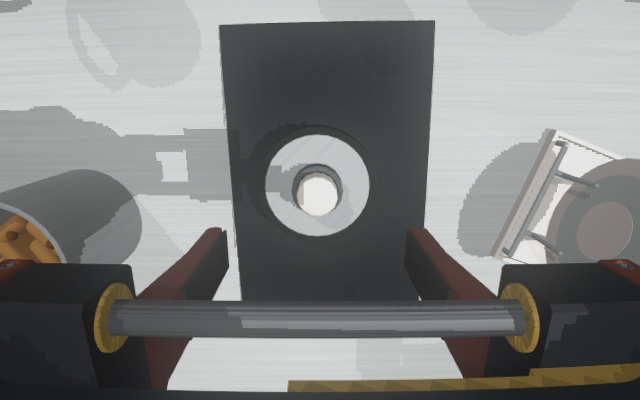

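Emit:
{"fn": "jog_arm", "kwargs": {
  "steps": [
    {"turn":[0,0,0],"dp":[0.004,-0.024,-0.2],"claw":0.9},
    {"turn":[0,0,0],"dp":[0.004,-0.024,-0.45],"claw":0.8},
    {"turn":[0,0,0],"dp":[0.004,-0.024,-0.7],"claw":0.8},
    {"turn":[0,0,0],"dp":[0.004,-0.024,-0.9],"claw":0.8},
    {"turn":[0,0,0],"dp":[0.004,-0.024,-1],"claw":0.8},
    {"turn":[0,0,0],"dp":[0.004,-0.024,-1],"claw":0.8}
  ]
}}

```text
t: 14.0
ee_pos: [534.1, 3.7, 76.6]
orientation: [-1.212, 1.221, -1.208]
ft_force: [-0.5, 0.3, 0.2]
width: 70.6
```

Emit:
{"fn": "jog_arm", "kwargs": {
  "steps": [
    {"turn":[0,0,0],"dp":[0,0,-0.15],"claw":0.8},
    {"turn":[0,0,0],"dp":[0,0,-0.3],"claw":0.8},
    {"turn":[0,0,0],"dp":[0,0,-0.4],"claw":0.8},
    {"turn":[0,0,0],"dp":[0,0,-0.4],"claw":0.75},
    {"turn":[0,0,0],"dp":[0,0,-0.4],"claw":0.7}
  ]
}}

```text
t: 14.42
ee_pos: [533.7, 3.7, 44.1]
orientation: [-1.213, 1.222, -1.208]
ft_force: [0.1, -0.5, 0.2]
width: 63.2
```

```bash
python3 look.py 13
```

```text
14.4167 [ 0.1413165  -0.45558685  0.19575822] 63.236735715918144 [533.71955536   3.705207    44.13811532]
```

View pics/w13.png

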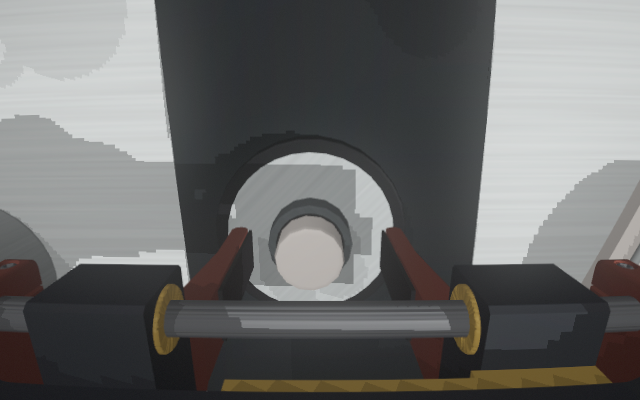

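Emit:
{"fn": "jog_arm", "kwargs": {
  "steps": [
    {"turn":[0,0,0],"dp":[0.038,0.022,-0.05],"claw":0.7},
    {"turn":[0,0,0],"dp":[0.038,0.022,-0.11],"claw":0.7},
    {"turn":[0,0,0],"dp":[0.038,0.022,-0.155],"claw":0.7},
    {"turn":[0,0,0],"dp":[0.038,0.022,-0.155],"claw":0.7}
  ]
}}

```text
t: 14.9
ee_pos: [537.0, 5.6, 31.9]
orientation: [-1.212, 1.221, -1.208]
ft_force: [-0.4, 0.0, 0.2]
width: 61.4
```

Emit:
{"fn": "jog_arm", "kwargs": {
  "steps": [
    {"turn":[0,0,0],"dp":[0,0,0],"claw":0.6},
    {"turn":[0,0,0],"dp":[0,0,0],"claw":0.54},
    {"turn":[0,0,0],"dp":[0,0,0],"claw":0.5},
    {"turn":[0,0,0],"dp":[0,0,0],"claw":0.46},
    {"turn":[0,0,0],"dp":[0,0,0],"claw":0.3},
    {"turn":[0,0,0],"dp":[0,0,0],"claw":0.2},
    {"turn":[0,0,0],"dp":[0,0,0],"claw":0.2}
  ]
}}

```text
t: 15.48
ee_pos: [537.1, 5.7, 31.9]
orientation: [-1.212, 1.221, -1.208]
ft_force: [0.0, 0.2, -0.9]
width: 41.5
```

Emit:
{"fn": "jog_arm", "kwargs": {
  "steps": [
    {"turn":[0,0,0],"dp":[0,0,0.1],"claw":0.2},
    {"turn":[0,0,0],"dp":[0,0,0.25],"claw":0.2},
    {"turn":[0,0,0],"dp":[0,0,0.5],"claw":0.2},
    {"turn":[0,0,0],"dp":[0,0,0.8],"claw":0.2},
    {"turn":[0,0,0],"dp":[0,0,1],"claw":0.2},
    {"turn":[0,0,0],"dp":[0,0,1],"claw":0.2}
  ]
}}

```text
t: 15.98
ee_pos: [539.5, 5.6, 116.0]
orientation: [-1.207, 1.216, -1.211]
ft_force: [1.0, -0.1, -3.0]
width: 41.5
```

```bash
python3 look.py 14; python3 - <<'E'
from h import *
o=ctrl.get_obs(); print(R.from_rotvec(o["orientation"]).as_matrix().round(4))
# canister measure from all fixed views again
for n in("scene","side"):
    d,o=get(n);Q=cloud(d)
    r=(Q[...,0]>430)&(Q[...,0]<570)&(Q[...,1]>150)&(Q[...,1]<290)&(Q[...,2]>100)&(Q[...,2]<118)
    m=r.astype(np.uint8); c=max(cv2.findContours(m,cv2.RETR_EXTERNAL,cv2.CHAIN_APPROX_NONE)[0],key=cv2.contourArea)[:,0]
    pts=Q[c[:,1],c[:,0]]; pts=pts[pts[:,2]>104][:,:2]
    A=np.c_[2*pts,np.ones(len(pts))]; s=np.linalg.lstsq(A,(pts**2).sum(1),rcond=None)[0]
    P=Q[r]; print(n,s[:2],np.sqrt(s[2]+(s[:2]**2).sum()),(P.min(0)+P.max(0))/2,np.ptp(P,axis=0))
E
```

```text
15.9833 [ 1.03774234 -0.08982717 -3.02982787] 41.484675950427516 [539.50535885   5.57504655 116.01868679]
[[-0.0056 -0.0093  0.9999]
 [-1.      0.0016 -0.0056]
 [-0.0016 -1.     -0.0093]]
scene [501.04200532 221.96436682] 48.631572903306974 [500.95789019 222.49837051 105.60541033] [101.15717942  99.6525067   11.19768949]
side [496.28938655 220.37226559] 47.6407338279193 [487.72497772 219.98314439 106.43196694] [ 82.48603186 100.88218488  12.25318507]
```

View pics/s14.png

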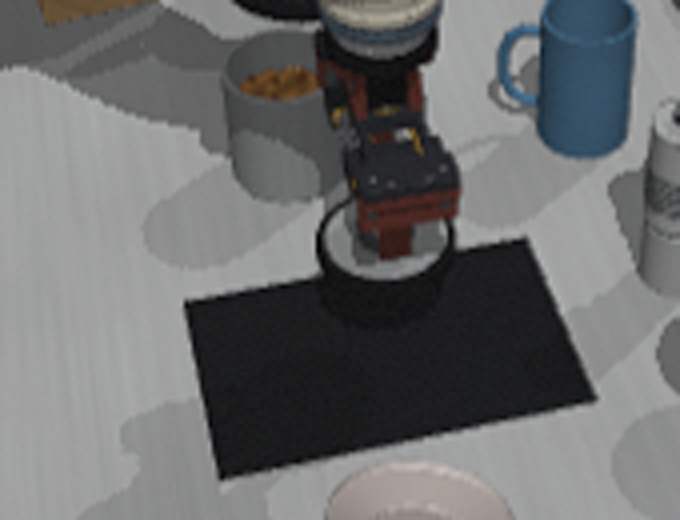

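Emit:
{"fn": "jog_arm", "kwargs": {
  "steps": [
    {"turn":[0,0,0],"dp":[-0.05,0,0.3],"claw":0.2},
    {"turn":[0,0,0],"dp":[-0.15,0.2,0.6],"claw":0.2},
    {"turn":[0,0,0],"dp":[-0.3,0.4,0.9],"claw":0.2},
    {"turn":[0,0,0],"dp":[-0.5,0.6,1],"claw":0.2},
    {"turn":[0,0,0],"dp":[-0.5,0.8,1],"claw":0.2},
    {"turn":[0,0,0],"dp":[-0.5,1,1],"claw":0.2},
    {"turn":[0,0,0],"dp":[-0.5,1,1],"claw":0.2},
    {"turn":[0,0,0],"dp":[-0.5,1,1],"claw":0.2}
  ]
}}

```text
t: 16.9
ee_pos: [495.5, 86.0, 190.1]
orientation: [-1.216, 1.222, -1.205]
ft_force: [-0.3, 1.2, -3.8]
width: 41.3
```

```bash
cat > can.py <<'E'
from h import *
import sys
d,o=get("wrist");save(d,sys.argv[1]+".png"); print(o["t"],o["ee_pos"],o["width"],o["qvel"].round(3),R.from_rotvec(o["orientation"]).as_matrix().round(3).tolist()); Q=cloud(d,o)
r=(abs(Q[...,0]-500)<65)&(abs(Q[...,1]-221)<65)&(Q[...,2]>102)&(Q[...,2]<118)
P=Q[r]; print(r.sum(),(P.min(0)+P.max(0))/2,np.ptp(P,axis=0),np.median(P[:,2]))
m=r.astype(np.uint8); cs=cv2.findContours(m,cv2.RETR_EXTERNAL,cv2.CHAIN_APPROX_NONE)[0]
pts=np.concatenate([Q[c[:,0,1],c[:,0,0]] for c in cs]); pts=pts[pts[:,2]>107][:,:2]
for k in range(4):
    A=np.c_[2*pts,np.ones(len(pts))]; s=np.linalg.lstsq(A,(pts**2).sum(1),rcond=None)[0]; rr=np.sqrt(s[2]+(s[:2]**2).sum())
    e=np.hypot(*(pts-s[:2]).T)-rr; print("circ",s[:2],rr,len(pts),e.std()); pts=pts[abs(e)<2*e.std()]
# outer-only: fixed radius fit using far rim
from scipy.optimize import least_squares
pp=P[P[:,2]>107][:,:2]
f=lambda c: (lambda q: np.where(q>50,q-50,np.where(q<45.5,q-45.5,0)))(np.hypot(*(pp-c).T))
s=least_squares(f,[500,221],loss='soft_l1'); print("annulus",s.x,s.cost,len(pp))
cv2.imwrite("pics/"+sys.argv[1]+"m.png",m*255)
E
python3 can.py w15
```

```text
16.9 [495.51645053  85.95390312 190.07160963] 41.29670310860222 [-0.022  0.004  0.001 -0.004  0.002 -0.006] [[-0.004, -0.013, 1.0], [-1.0, 0.001, -0.004], [-0.001, -1.0, -0.013]]
3666 [497.91325422 222.604558   106.79814097] [ 99.44522516 100.87538414   9.56760097] 108.77357538974374
circ [497.99842973 222.62190456] 49.244166926667766 239 0.510514988092212
circ [497.97998304 222.58998671] 49.264410290730495 225 0.4219293558893376
circ [497.97281044 222.55341482] 49.27539969036915 213 0.3737101111994951
circ [497.98998156 222.52396118] 49.26919587645601 208 0.3564961453204335
annulus [497.97763918 222.43552046] 18.051871422260835 2648
```

View pics/w15.png

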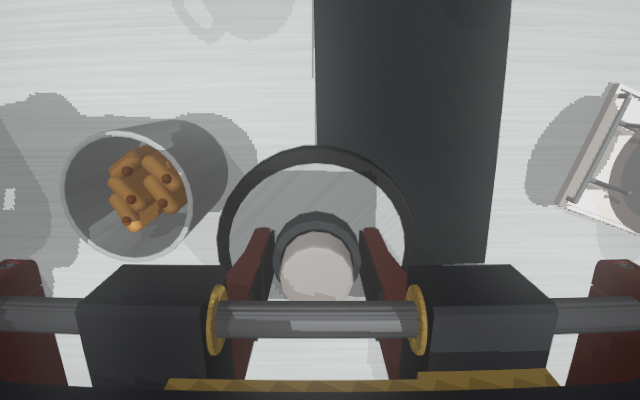

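```bash
cat > lidc.py <<'E'
from h import *
import sys
d,o=get("wrist");save(d,sys.argv[1]+".png"); p=o["ee_pos"]; print(o["t"],p,o["width"]); Q=cloud(d,o)
z0=p[2]-2.5-1 if len(sys.argv)<3 else float(sys.argv[2])
r=(abs(Q[...,0]-p[0])<60)&(abs(Q[...,1]-p[1])<56)&(abs(Q[...,2]-z0)<8)
P=Q[r]; print("ext",r.sum(),(P.min(0)+P.max(0))/2-p,np.ptp(P,axis=0),np.percentile(P[:,2],[5,50,95]))
c=P.mean(0);u,s,vt=np.linalg.svd(P-c);print("normal",vt[2])
m=r.astype(np.uint8); c=max(cv2.findContours(m,cv2.RETR_EXTERNAL,cv2.CHAIN_APPROX_NONE)[0],key=cv2.contourArea)[:,0]
pts=Q[c[:,1],c[:,0],:2]
for k in range(5):
    A=np.c_[2*pts,np.ones(len(pts))]; s=np.linalg.lstsq(A,(pts**2).sum(1),rcond=None)[0]; rr=np.sqrt(s[2]+(s[:2]**2).sum())
    e=np.hypot(*(pts-s[:2]).T)-rr; print("circ",s[:2],(s[:2]-p[:2]).round(2),rr,len(pts),e.std()); pts=pts[abs(e)<1.5*e.std()+.3]
E
python3 lidc.py w16
```

```text
16.95 [495.5674635   85.44640687 190.04608498] 41.2884221798957
ext 14812 [ 9.69640649 -1.08693608 -3.4748082 ] [ 80.44796364 101.27298941  15.94825247] [185.66532376 187.08343071 188.42298861]
normal [1.95309895e-02 3.20139050e-04 9.99809201e-01]
circ [503.24488344  84.51384011] [ 7.68 -0.93] 39.663649881587745 608 12.882194952843578
circ [502.59327973  84.57824804] [ 7.03 -0.87] 42.734880935153825 517 9.214624788706566
circ [499.89532557  84.48851014] [ 4.33 -0.96] 46.085008372466646 442 4.984099567512694
circ [497.57959431  84.50769014] [ 2.01 -0.94] 48.42139746614359 388 2.0611736232475644
circ [496.30605121  84.47954549] [ 0.74 -0.97] 49.41131831356363 365 0.7933044834930996
```

Emit:
{"fn": "jog_arm", "kwargs": {
  "steps": [
    {"turn":[0,-0.005,0],"dp":[0,0.2,0],"claw":0.2},
    {"turn":[0,-0.005,0],"dp":[0,0.4,0],"claw":0.2},
    {"turn":[0,-0.005,0],"dp":[0.026,0.6,0],"claw":0.2},
    {"turn":[0,-0.005,0],"dp":[0.026,0.8,0],"claw":0.2},
    {"turn":[0,-0.005,0],"dp":[0.026,1,0],"claw":0.2},
    {"turn":[0,-0.005,0],"dp":[0.026,1,0],"claw":0.2}
  ]
}}

```text
t: 17.5
ee_pos: [498.1, 166.2, 189.7]
orientation: [-1.204, 1.212, -1.213]
ft_force: [0.2, 0.3, -3.0]
width: 41.2
```

Emit:
{"fn": "jog_arm", "kwargs": {
  "steps": [
    {"turn":[0,0,0],"dp":[0,0.15,0],"claw":0.2},
    {"turn":[0,0,0],"dp":[0,0.35,-0.1],"claw":0.2},
    {"turn":[0,0,0],"dp":[0,0.55,-0.2],"claw":0.2},
    {"turn":[0,0,0],"dp":[0,0.7,-0.3],"claw":0.2},
    {"turn":[0,0,0],"dp":[0,0.7,-0.3],"claw":0.2},
    {"turn":[0,0,0],"dp":[0,0.7,-0.3],"claw":0.2}
  ]
}}

```text
t: 18.0
ee_pos: [497.6, 222.0, 164.9]
orientation: [-1.206, 1.212, -1.212]
ft_force: [-0.4, -0.4, -2.9]
width: 41.2
```

```bash
python3 lidc.py w17; python3 - <<'E'
from h import *
o=ctrl.get_obs(); print(R.from_rotvec(o["orientation"]).as_matrix().round(4),o["ft_force"])
E
```

```text
18.0 [497.5991193  222.03495809 164.94345807] 41.22921771183301
ext 14793 [ 9.74835487 -1.19261704 -3.48900916] [ 80.71594347 101.42094744  15.97441141] [160.86593024 162.25746407 163.63833208]
normal [0.00598456 0.00134305 0.99998119]
circ [505.55556254 221.09987317] [ 7.96 -0.94] 39.50261545645622 615 12.968193367778452
circ [504.91500315 221.18652221] [ 7.32 -0.85] 42.596141756689576 522 9.289459665844578
circ [502.0811516  221.12559785] [ 4.48 -0.91] 46.015864001744305 445 5.069527715674258
circ [499.8191569  221.09647549] [ 2.22 -0.94] 48.32705189153448 391 2.189543260637606
circ [498.42602019 221.07117958] [ 0.83 -0.96] 49.41179255019286 366 0.7907359300499541
[[-4.7e-03  1.6e-03  1.0e+00]
 [-1.0e+00  8.0e-04 -4.7e-03]
 [-8.0e-04 -1.0e+00  1.6e-03]] [-0.47042143  1.10635424 -2.18916723]
```

View pics/w17.png

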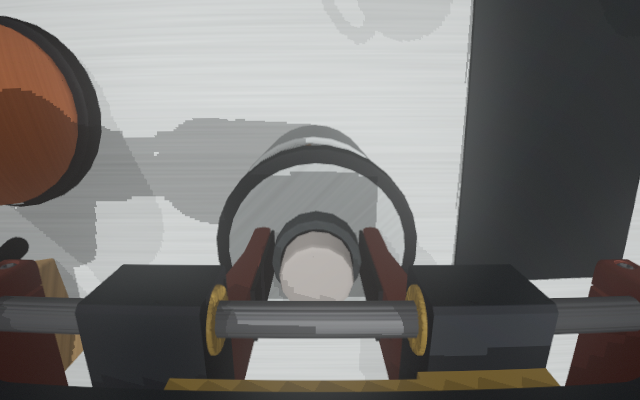

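Emit:
{"fn": "jog_arm", "kwargs": {
  "steps": [
    {"turn":[0,0,0],"dp":[-0.003,0.016,-0.1],"claw":0.2},
    {"turn":[0,0,0],"dp":[-0.003,0.016,-0.2],"claw":0.2},
    {"turn":[0,0,0],"dp":[-0.003,0.016,-0.28],"claw":0.2},
    {"turn":[0,0,0],"dp":[-0.003,0.016,-0.28],"claw":0.2},
    {"turn":[0,0,0],"dp":[-0.003,0.016,-0.28],"claw":0.2}
  ]
}}

```text
t: 18.47
ee_pos: [497.2, 222.6, 142.3]
orientation: [-1.207, 1.213, -1.213]
ft_force: [-0.7, 0.2, -2.8]
width: 41.1
```

```bash
python3 look.py 18;python3 - <<'E'
from h import *
for n,b in(("side",(235,150,80,70)),("scene",(360,150,80,90))):
    d,o=get(n);x,y,w,h=b;im=cv2.cvtColor(d["img"],cv2.COLOR_RGB2BGR)[y:y+h,x:x+w]; cv2.imwrite(f"pics/{n}18.png",cv2.resize(im,None,fx=6,fy=6,interpolation=cv2.INTER_CUBIC))
E
```

```text
18.4667 [-0.73038207  0.21964721 -2.78368088] 41.09447973954848 [497.20852471 222.6002735  142.29220058]
```

View pics/side18.png

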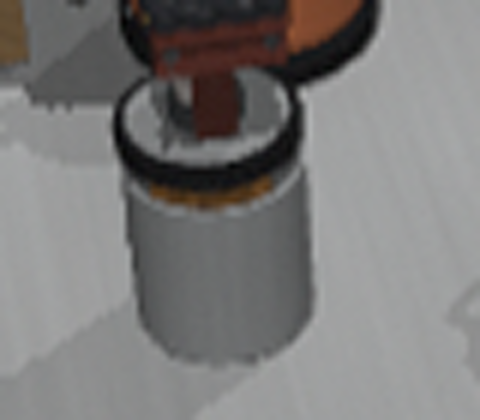

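View pics/scene18.png

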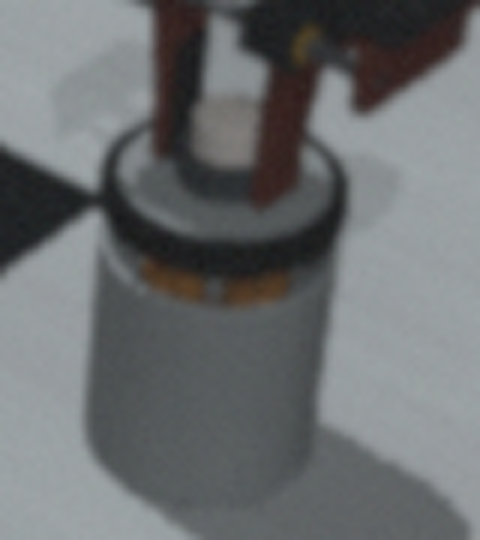

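Emit:
{"fn": "jog_arm", "kwargs": {
  "steps": [
    {"turn":[0,0,0],"dp":[0.002,0.01,-0.03],"claw":0.2},
    {"turn":[0,0,0],"dp":[0.002,0.01,-0.06],"claw":0.2},
    {"turn":[0,0,0],"dp":[0.002,0.01,-0.09],"claw":0.2},
    {"turn":[0,0,0],"dp":[0.002,0.01,-0.09],"claw":0.2}
  ]
}}

```text
t: 19.05
ee_pos: [497.7, 223.8, 135.5]
orientation: [-1.206, 1.212, -1.213]
ft_force: [0.2, 0.5, -3.6]
width: 40.7
```

Emit:
{"fn": "jog_arm", "kwargs": {
  "steps": [
    {"turn":[0,0,0],"dp":[0,0,-0.025],"claw":0.2},
    {"turn":[0,0,0],"dp":[0,0,-0.05],"claw":0.2},
    {"turn":[0,0,0],"dp":[0,0,-0.05],"claw":0.2}
  ]
}}

```text
t: 19.3
ee_pos: [497.4, 223.7, 131.1]
orientation: [-1.206, 1.212, -1.213]
ft_force: [-0.2, -0.4, -3.1]
width: 40.9
```

Emit:
{"fn": "jog_arm", "kwargs": {
  "steps": [
    {"turn":[0,0,0],"dp":[0,0,-0.02],"claw":0.2},
    {"turn":[0,0,0],"dp":[0,0,-0.035],"claw":0.2},
    {"turn":[0,0,0],"dp":[0,0,-0.035],"claw":0.2}
  ]
}}

```text
t: 19.55
ee_pos: [497.4, 223.7, 128.1]
orientation: [-1.206, 1.212, -1.213]
ft_force: [0.3, 0.3, -1.4]
width: 41.2
```

Emit:
{"fn": "jog_arm", "kwargs": {
  "steps": [
    {"turn":[0,0,0],"dp":[0,0,-0.01],"claw":0.2},
    {"turn":[0,0,0],"dp":[0,0,-0.02],"claw":0.2},
    {"turn":[0,0,0],"dp":[0,0,-0.02],"claw":0.2}
  ]
}}

```text
t: 19.8
ee_pos: [497.5, 223.7, 127.9]
orientation: [-1.206, 1.212, -1.213]
ft_force: [-5.4, -1.9, 10.9]
width: 41.5
```

Emit:
{"fn": "jog_arm", "kwargs": {
  "steps": [
    {"turn":[0,0,0],"dp":[0,0,0],"claw":0.5},
    {"turn":[0,0,0],"dp":[0,0,0],"claw":0.55},
    {"turn":[0,0,0],"dp":[0,0,0.01],"claw":0.65},
    {"turn":[0,0,0],"dp":[0,0,0.02],"claw":0.75},
    {"turn":[0,0,0],"dp":[0,0,0.03],"claw":0.85},
    {"turn":[0,0,0],"dp":[0,0,0.05],"claw":0.85}
  ]
}}

```text
t: 20.3
ee_pos: [497.4, 223.7, 131.7]
orientation: [-1.206, 1.212, -1.213]
ft_force: [0.5, 0.4, -0.7]
width: 71.3
```

Emit:
{"fn": "jog_arm", "kwargs": {
  "steps": [
    {"turn":[0,0,0],"dp":[0,0,0.2],"claw":0.85},
    {"turn":[0,0,0],"dp":[0,0,0.4],"claw":0.85},
    {"turn":[0,0,0],"dp":[0,0,0.7],"claw":0.85},
    {"turn":[0,0,0],"dp":[0,0,0.95],"claw":0.85},
    {"turn":[0,0,0],"dp":[0,0,0.95],"claw":0.85}
  ]
}}

```text
t: 20.72
ee_pos: [499.7, 224.6, 211.6]
orientation: [-1.2, 1.209, -1.214]
ft_force: [-0.4, -0.0, -0.3]
width: 74.5
```

```bash
python3 - <<'E'
from h import *
d,o=get("wrist");save(d,"w19.png"); Q=cloud(d,o); print(o["t"],o["ee_pos"],o["width"])
r=(abs(Q[...,0]-498)<62)&(abs(Q[...,1]-222.5)<62)
for nm,a,b in(("flange",119,131),("head",150,163)):
    m=r&(Q[...,2]>a)&(Q[...,2]<b); P=Q[m]; c=P.mean(0);u,s,vt=np.linalg.svd(P-c)
    print(nm,m.sum(),(P.min(0)+P.max(0))/2,np.ptp(P,axis=0),np.percentile(P[:,2],[5,50,95]),vt[2])
for n,b in(("side",(235,140,80,80)),("scene",(360,150,80,90))):
    d,o=get(n);x,y,w,h=b;im=cv2.cvtColor(d["img"],cv2.COLOR_RGB2BGR)[y:y+h,x:x+w]; cv2.imwrite(f"pics/{n}19.png",cv2.resize(im,None,fx=6,fy=6,interpolation=cv2.INTER_CUBIC))
E
```

```text
20.7167 [499.6742101  224.61631208 211.63336825] 74.46069326260385
flange 11526 [496.56957681 222.34948374 125.01034623] [100.70476506 101.7756764   11.76393034] [123.70256014 125.01468482 126.21660332] [6.06106280e-04 9.21537419e-04 9.99999392e-01]
head 1805 [496.93776926 222.55469635 154.35474968] [31.08440479 31.32647352  8.56872332] [153.96699323 156.42463025 157.545381  ] [3.91684317e-02 9.03758107e-04 9.99232214e-01]
```

View pics/side19.png

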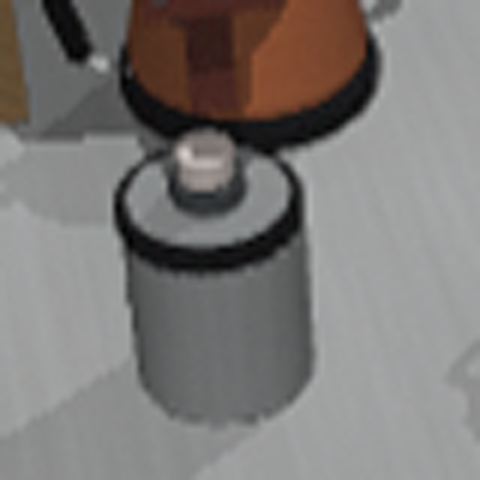

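View pics/scene19.png

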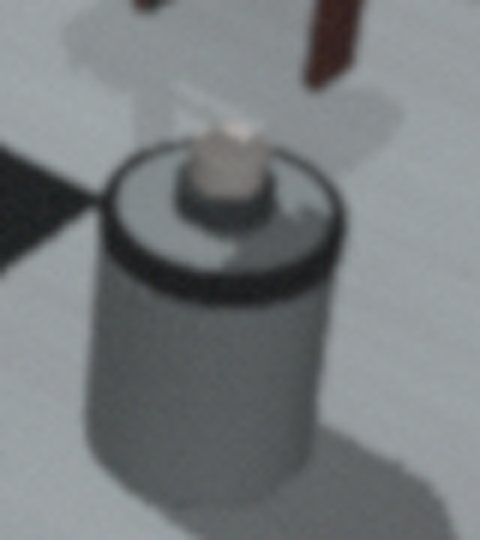

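View pics/w19.png

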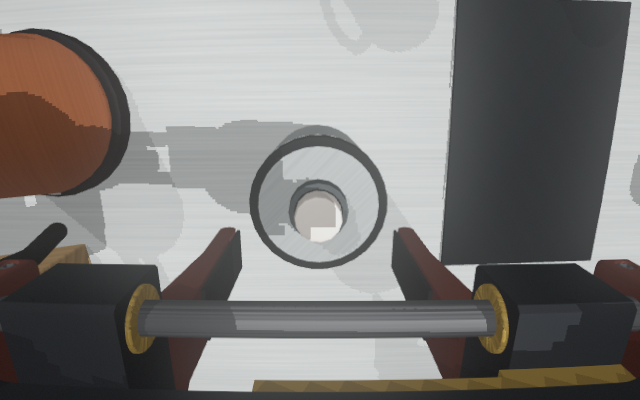

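Emit:
{"fn": "jog_arm", "kwargs": {
  "steps": [
    {"turn":[0,0,0],"dp":[-0.036,-0.026,0],"claw":0.5},
    {"turn":[0,0,0],"dp":[-0.036,-0.026,0],"claw":0},
    {"turn":[0,0,0],"dp":[-0.036,-0.026,0],"claw":0},
    {"turn":[0,0,0],"dp":[-0.036,-0.026,0],"claw":0},
    {"turn":[0,0,0],"dp":[-0.036,-0.026,0],"claw":0},
    {"turn":[0,0,0],"dp":[-0.036,-0.026,-0.1],"claw":0},
    {"turn":[0,0,0],"dp":[-0.036,-0.026,-0.2],"claw":0},
    {"turn":[0,0,0],"dp":[-0.036,-0.026,-0.3],"claw":0},
    {"turn":[0,0,0],"dp":[-0.036,-0.026,-0.4],"claw":0},
    {"turn":[0,0,0],"dp":[-0.036,-0.026,-0.48],"claw":0},
    {"turn":[0,0,0],"dp":[-0.036,-0.026,-0.48],"claw":0},
    {"turn":[0,0,0],"dp":[-0.036,-0.026,-0.48],"claw":0}
  ]
}}

```text
t: 21.87
ee_pos: [493.9, 221.3, 168.2]
orientation: [-1.208, 1.213, -1.212]
ft_force: [1.1, -0.1, -0.0]
width: 0.9
```

```bash
python3 - <<'E'
from h import *
d,o=get("wrist");save(d,"w20.png"); print(o["t"],o["ee_pos"],o["width"],o["ft_force"],R.from_rotvec(o["orientation"]).as_matrix()[:,1])
d,o=get("scene");x,y,w,h=(360,150,80,90);im=cv2.cvtColor(d["img"],cv2.COLOR_RGB2BGR)[y:y+h,x:x+w]; cv2.imwrite(f"pics/scene20.png",cv2.resize(im,None,fx=6,fy=6,interpolation=cv2.INTER_CUBIC))
E
```

```text
21.8667 [493.89153646 221.32242343 168.23699768] 0.8726085154334747 [ 1.07315997 -0.13096612 -0.04934208] [-1.04810239e-03 -3.15708609e-04 -9.99999401e-01]
```

View pics/scene20.png

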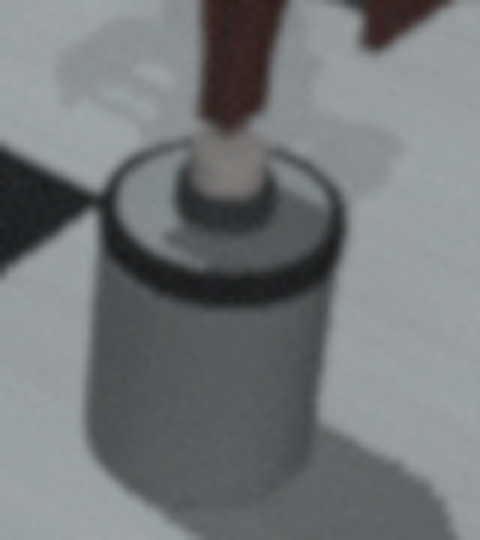

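View pics/w20.png

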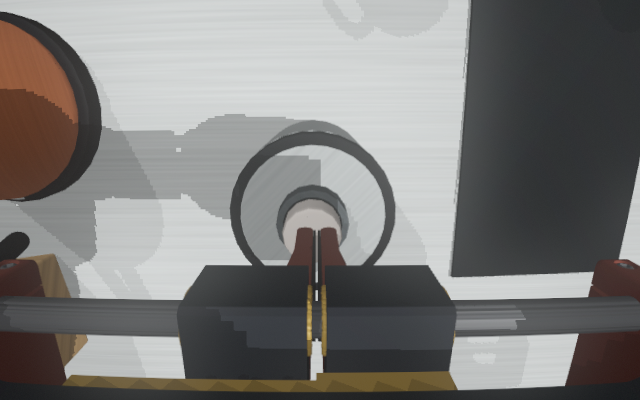

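Emit:
{"fn": "jog_arm", "kwargs": {
  "steps": [
    {"turn":[0,0,0],"dp":[0.037,0.015,0],"claw":0},
    {"turn":[0,0,0],"dp":[0.037,0.015,-0.05],"claw":0},
    {"turn":[0,0,0],"dp":[0.037,0.015,-0.1],"claw":0},
    {"turn":[0,0,0],"dp":[0.037,0.015,-0.1],"claw":0},
    {"turn":[0,0,0],"dp":[0.037,0.015,-0.1],"claw":0}
  ]
}}

```text
t: 22.38
ee_pos: [497.1, 222.6, 160.7]
orientation: [-1.207, 1.213, -1.212]
ft_force: [-0.3, 0.4, 0.2]
width: 0.3
```

Emit:
{"fn": "jog_arm", "kwargs": {
  "steps": [
    {"turn":[0,0,0],"dp":[0,0,-0.05],"claw":0},
    {"turn":[0,0,0],"dp":[0,0,-0.1],"claw":0},
    {"turn":[0,0,0],"dp":[0,0,-0.15],"claw":0},
    {"turn":[0,0,0],"dp":[0,0,-0.19],"claw":0},
    {"turn":[0,0,0],"dp":[0,0,-0.22],"claw":0},
    {"turn":[0,0,0],"dp":[0,0,-0.24],"claw":0},
    {"turn":[0,0,0],"dp":[0,0,-0.24],"claw":0}
  ]
}}

```text
t: 22.97
ee_pos: [497.6, 222.8, 141.8]
orientation: [-1.206, 1.212, -1.213]
ft_force: [-1.8, -0.8, 9.3]
width: 0.5
```

Emit:
{"fn": "jog_arm", "kwargs": {
  "steps": [
    {"turn":[0,0,0],"dp":[0,0,-0.015],"claw":0},
    {"turn":[0,0,0],"dp":[0,0,-0.03],"claw":0},
    {"turn":[0,0,0],"dp":[0,0,-0.03],"claw":0}
  ]
}}

```text
t: 23.22
ee_pos: [497.9, 223.0, 141.1]
orientation: [-1.206, 1.212, -1.213]
ft_force: [-5.6, -2.1, 21.0]
width: 0.4
```

Emit:
{"fn": "jog_arm", "kwargs": {
  "steps": [
    {"turn":[0,0,0],"dp":[0,0,0.05],"claw":0},
    {"turn":[0,0,0],"dp":[0,0,0.11],"claw":0},
    {"turn":[0,0,0],"dp":[0,0,0.18],"claw":0},
    {"turn":[0,0,0],"dp":[0,0,0.25],"claw":0},
    {"turn":[0,0,0],"dp":[0,0,0.28],"claw":0},
    {"turn":[0,0,0],"dp":[0,0,0.28],"claw":0},
    {"turn":[0,0,0],"dp":[0,0,0.28],"claw":0}
  ]
}}

```text
t: 23.8
ee_pos: [497.9, 222.9, 163.3]
orientation: [-1.206, 1.212, -1.213]
ft_force: [1.0, -1.0, 0.8]
width: 0.4
```

```bash
python3 - <<'E'
from h import *
d,o=get("wrist");save(d,"w21.png"); print(o["t"],o["ee_pos"],o["width"],o["ft_force"])
d,o=get("scene");Q=cloud(d)
r=(abs(Q[...,0]-498)<62)&(abs(Q[...,1]-222.5)<62)
m=r&(Q[...,2]>120)&(Q[...,2]<131); print("flange",m.sum(),np.median(Q[m],0),(Q[m].min(0)+Q[m].max(0))/2)
m=r&(Q[...,2]>143)&(Q[...,2]<164)&(d["img"].min(2)>110); print("head",m.sum(),Q[m].max(0) if m.sum() else 0)
x,y,w,h=(360,150,80,90);im=cv2.cvtColor(d["img"],cv2.COLOR_RGB2BGR)[y:y+h,x:x+w]; cv2.imwrite(f"pics/scene21.png",cv2.resize(im,None,fx=6,fy=6,interpolation=cv2.INTER_CUBIC))
E
```

```text
23.8 [497.85742439 222.92206168 163.30460965] 0.3914060330607391 [ 0.96131576 -1.00902391  0.82394747]
flange 617 [513.10281901 233.2830934  123.90622877] [498.93242566 220.6585354  125.4599578 ]
head 51 [513.60787244 236.28424783 157.43867598]
```

View pics/scene21.png

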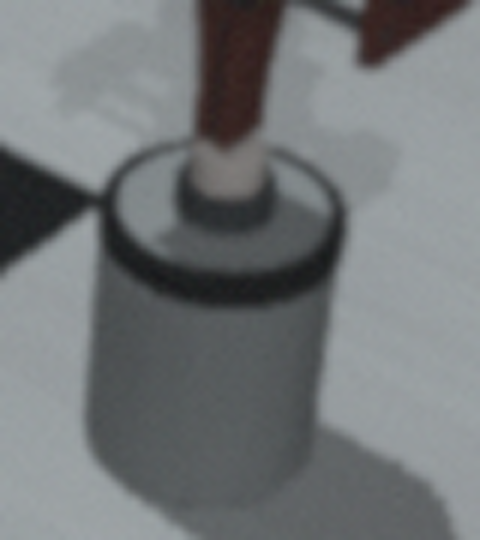

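Pump is back up (head at 157, tip free at 163). Second stroke.

Emit:
{"fn": "jog_arm", "kwargs": {
  "steps": [
    {"turn":[0,0,0],"dp":[-0.01,0,-0.05],"claw":0},
    {"turn":[0,0,0],"dp":[-0.01,0,-0.1],"claw":0},
    {"turn":[0,0,0],"dp":[-0.01,0,-0.15],"claw":0},
    {"turn":[0,0,0],"dp":[-0.01,0,-0.2],"claw":0},
    {"turn":[0,0,0],"dp":[-0.01,0,-0.24],"claw":0},
    {"turn":[0,0,0],"dp":[-0.01,0,-0.27],"claw":0},
    {"turn":[0,0,0],"dp":[-0.01,0,-0.285],"claw":0},
    {"turn":[0,0,0],"dp":[-0.01,0,-0.285],"claw":0}
  ]
}}

```text
t: 24.57
ee_pos: [497.1, 223.0, 141.3]
orientation: [-1.206, 1.212, -1.213]
ft_force: [-3.1, -1.7, 15.0]
width: 0.2
```

Emit:
{"fn": "jog_arm", "kwargs": {
  "steps": [
    {"turn":[0,0,0],"dp":[0,0,-0.015],"claw":0},
    {"turn":[0,0,0],"dp":[0,0,-0.025],"claw":0},
    {"turn":[0,0,0],"dp":[0,0,-0.025],"claw":0}
  ]
}}

```text
t: 24.82
ee_pos: [497.3, 223.0, 141.1]
orientation: [-1.205, 1.212, -1.213]
ft_force: [-6.9, -3.5, 24.6]
width: 0.3
```

Emit:
{"fn": "jog_arm", "kwargs": {
  "steps": [
    {"turn":[0,0,0],"dp":[0,0,0.05],"claw":0},
    {"turn":[0,0,0],"dp":[0,0,0.11],"claw":0},
    {"turn":[0,0,0],"dp":[0,0,0.18],"claw":0},
    {"turn":[0,0,0],"dp":[0,0,0.25],"claw":0},
    {"turn":[0,0,0],"dp":[0,0,0.35],"claw":0},
    {"turn":[0,0,0],"dp":[0,0,0.5],"claw":0},
    {"turn":[0,0,0],"dp":[0,0,0.7],"claw":0},
    {"turn":[0,0,0],"dp":[0,0,0.9],"claw":0},
    {"turn":[0,0,0],"dp":[0,0,1],"claw":0},
    {"turn":[0,0,0],"dp":[0,0,1],"claw":0},
    {"turn":[0,0,0],"dp":[0,0,1],"claw":0}
  ]
}}

```text
t: 25.73
ee_pos: [497.4, 223.1, 221.1]
orientation: [-1.205, 1.211, -1.213]
ft_force: [0.6, -1.3, -0.3]
width: 0.7
```

```bash
python3 - <<'E'
from h import *
import pickle
D=pickle.load(open("d0.pkl","rb"))
d,o=get("wrist");save(d,"w22.png"); Q=cloud(d,o); print(o["t"],o["ee_pos"],o["ft_force"])
r=(abs(Q[...,0]-498)<62)&(abs(Q[...,1]-222.5)<62)
for nm,a,b in(("flange",119,131),("head",150,163)):
    m=r&(Q[...,2]>a)&(Q[...,2]<b); P=Q[m]; u,s,vt=np.linalg.svd(P-P.mean(0))
    print(nm,m.sum(),(P.min(0)+P.max(0))/2,np.percentile(P[:,2],[5,50,95]),vt[2])
for n in("scene","side"):
    d,o=get(n); save(d,n+"22.png")
    # compare regions of other objects
    Q0=cloud(D[n][0]); Q1=cloud(d)
    for nm,(cx,cy,rad,zl) in dict(saucer=(512,-226,70,60),kettle=(548,537,150,30),mug=(757,220,60,20),grinder=(784,30,50,20),dripper=(785,-110,60,20),jar=(725,-310,50,20),can=(498,222,60,15)).items():
        f=lambda Q:Q[(np.hypot(Q[...,0]-cx,Q[...,1]-cy)<rad)&(Q[...,2]>zl)&(Q[...,2]<(105 if nm=="can" else 215))]
        a,b=f(Q0),f(Q1); print(n,nm,len(a),len(b),(b.mean(0)-a.mean(0)).round(1) if len(a) and len(b) else None)
E
```

```text
25.7333 [497.35547323 223.05128028 221.05425953] [ 0.61109879 -1.2676079  -0.281713  ]
flange 9638 [498.81549578 222.56667968 125.0895318 ] [123.65558242 125.01135699 126.21760617] [5.13573575e-04 1.07656024e-03 9.99999289e-01]
head 1587 [497.45096327 222.19268223 154.21473545] [154.1768579  156.42291609 157.5923337 ] [ 0.05006676 -0.00505903  0.99873306]
scene saucer 476 658 [-4.5  1.8  2. ]
scene kettle 6724 6736 [-0.   0.1 -0.1]
scene mug 1882 1897 [-0.1  0.3 -0.1]
scene grinder 997 999 [0.  0.1 0.6]
scene dripper 865 856 [ 0.1 -0.2 -0.1]
scene jar 1184 1168 [-0.3 -0.2  0.7]
scene can 1654 1062 [20.  13.8 -8.3]
side saucer 908 885 [0.4 1.3 0.7]
side kettle 1838 1237 [  7.1  -1.2 -13.8]
side mug 611 866 [2.4 8.  7.9]
side grinder 800 807 [ 0.  -0.1 -0.3]
side dripper 859 860 [ 0.  -0.2 -0. ]
side jar 1465 1468 [0.2 0.1 0.1]
side can 998 625 [ -2.8 -23.8  -9.5]
```

View pics/scene22.png

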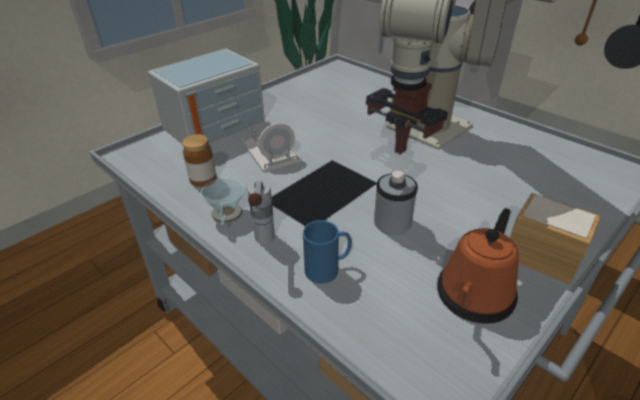

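View pics/side22.png

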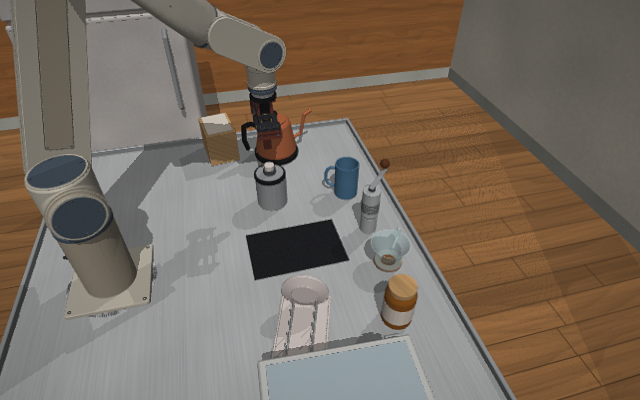

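```bash
python3 -c "
from workcell import ctrl
print(ctrl.close_job())"
```

```text
the job is handed in; nothing more can be done
None
```

The canister is closed, the pump has had its two full strokes, and I handed the job in at about 26 s of the 72 s allowed.

- **Route:** I pinched the lid by its edge in the rack, lifted it straight out and laid it pump-up on the mat. Then I gripped it by the collar, seated it on the canister and let go.
- **Laying down:** I let the lid down tilted on the lower finger. At the end its near edge came off the fingertip onto the mat by an estimated 10 mm or so. It then lay flat at the spot intended.
- **Lid seating:** the wrist camera showed the flange level at 125.0 mm, which is the seated height. The lid's centre was within about 1 mm of the canister's.
- **Pump strokes:** both ended at tip height 141.1 mm, the expected stop, with 21 N and 25 N. The tip then lifted clear each time. The head measured about 157 mm, fully up, after both strokes.
- **Other objects:** the last pictures show the canister upright and everything else where it was. The before/after depth check agreed for the grinder, dripper and jar. It disagreed in one view each for the saucer, kettle and mug. I put that down to the arm or gripper hiding part of them in one picture; their positions in the pictures look the same. The depth check could not compare the canister, because the lid now covers its mouth.

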